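Close the moulding flask evenly

TASK

Close the moulding flask by tightening its four wing screws clockwise, crisscross (always the diagonally opposite screw next): a first round of about a sixth of a turn each, then a second round in which each is turned until it is just snug, so that the lid goes down without cocking and seats flush. Feel for the rise in resistance and do not overtighten any screw, leave all four snug, and do not disturb the other things on the bench.

Things in the scene. Friction and masses are not known exactly. Their poses are not given: they have to be found in the camera images.
- flask: Bench-fixed aluminium flask, 166 mm square foot, 150 mm body; origin at the centre of its underside, z up. Wing screws at (+-50, +-50) mm. Feel of each screw: once home, 0.1 rad more adds about 12 N of clamping load, and each 10 N adds 0.03 N m to the turning moment. Snug is about 40 N (0.12 N m above the 0.22 free running moment); under 25 N is loose, over 55 N overtightened.
- lid: Aluminium lid of the flask, 150 x 150 x 12 mm, pushed up by springs (20 N in all when closed) against the clamp collars; it starts about 5 mm above its seat, often a little tilted. Origin at the centre of its underside: 45 mm above the flask's origin when fully seated (top face then 57 mm above the bench). z is the lid's normal.
- collar_a: Round steel clamp collar, 23 mm across, 5 mm thick, of screw a, at the flask's near left (-x,+y) corner (diagonal partner: c). Origin at the centre of its underside, which presses on a 3 mm washer on the lid. It travels down the screw's stem 3.0 mm per rad as the wing above it is turned clockwise; its underside starts about 65 mm above the bench (60 mm when tight).
- collar_b: Round steel clamp collar, 23 mm across, 5 mm thick, of screw b, at the flask's near right (-x,-y) corner (diagonal partner: d). Origin at the centre of its underside, which presses on a 3 mm washer on the lid. It travels down the screw's stem 3.0 mm per rad as the wing above it is turned clockwise; its underside starts about 65 mm above the bench (60 mm when tight).
- collar_c: Round steel clamp collar, 23 mm across, 5 mm thick, of screw c, at the flask's far right (+x,-y) corner (diagonal partner: a). Origin at the centre of its underside, which presses on a 3 mm washer on the lid. It travels down the screw's stem 3.0 mm per rad as the wing above it is turned clockwise; its underside starts about 65 mm above the bench (60 mm when tight).
- collar_d: Round steel clamp collar, 23 mm across, 5 mm thick, of screw d, at the flask's far left (+x,+y) corner (diagonal partner: b). Origin at the centre of its underside, which presses on a 3 mm washer on the lid. It travels down the screw's stem 3.0 mm per rad as the wing above it is turned clockwise; its underside starts about 65 mm above the bench (60 mm when tight).
- grip_a (a point): Centre of the steel wing bar of screw a, on the screw's vertical axis, 96 mm above the bench. The bar is a flat upright block 36 mm long (along this frame's x), 12 mm thick (y) and 24 mm tall (z up): pinch it across y and turn about z. The captive wing only turns: it keeps its place and height. Free space of 13 mm below the bar down to the collar.
- grip_b (a point): Centre of the steel wing bar of screw b, on the screw's vertical axis, 96 mm above the bench. The bar is a flat upright block 36 mm long (along this frame's x), 12 mm thick (y) and 24 mm tall (z up): pinch it across y and turn about z. The captive wing only turns: it keeps its place and height. Free space of 13 mm below the bar down to the collar.
- grip_c (a point): Centre of the steel wing bar of screw c, on the screw's vertical axis, 96 mm above the bench. The bar is a flat upright block 36 mm long (along this frame's x), 12 mm thick (y) and 24 mm tall (z up): pinch it across y and turn about z. The captive wing only turns: it keeps its place and height. Free space of 13 mm below the bar down to the collar.
- grip_d (a point): Centre of the steel wing bar of screw d, on the screw's vertical axis, 96 mm above the bench. The bar is a flat upright block 36 mm long (along this frame's x), 12 mm thick (y) and 24 mm tall (z up): pinch it across y and turn about z. The captive wing only turns: it keeps its place and height. Free space of 13 mm below the bar down to the collar.
- turn_a (a joint): Turn of wing screw a in rad, growing clockwise from above (tightening); Starts at 0 to 0.25. It comes home on the seated lid between 1.6 and 2.2, unknown and different for each (washers vary). Running free it takes 0.22 N m, up to 0.24 against the lid's springs, and stays where left; see flask for the feel of tightening.
- turn_b (a joint): Turn of wing screw b in rad, growing clockwise from above (tightening); Starts at 0 to 0.25. It comes home on the seated lid between 1.6 and 2.2, unknown and different for each (washers vary). Running free it takes 0.22 N m, up to 0.24 against the lid's springs, and stays where left; see flask for the feel of tightening.
- turn_c (a joint): Turn of wing screw c in rad, growing clockwise from above (tightening); Starts at 0 to 0.25. It comes home on the seated lid between 1.6 and 2.2, unknown and different for each (washers vary). Running free it takes 0.22 N m, up to 0.24 against the lid's springs, and stays where left; see flask for the feel of tightening.
- turn_d (a joint): Turn of wing screw d in rad, growing clockwise from above (tightening); Starts at 0 to 0.25. It comes home on the seated lid between 1.6 and 2.2, unknown and different for each (washers vary). Running free it takes 0.22 N m, up to 0.24 against the lid's springs, and stays where left; see flask for the feel of tightening.
- model_c (a point): Centre of a loose teal plaster model block with a tooth on top, about 62 mm across and 71 mm tall; a bystander.
- knife_c (a point): Handle of a loose wax knife, 170 mm long, lying on the bench; a bystander.
- jar_c (a point): Centre of a small loose amber jar, 48 mm across, 60 mm tall; a bystander.
There are look-alikes about, which are no part of the job. What is meant by the flask is not yellow, and is the larger of those in its own colour.

How it is judged:
By the outcome, as a careful person would: the job done as asked, in the order asked, and still so for the second after the job is handed in, with the robot touching nothing.
It also fails if it takes over 72 s, if anything falls off the work surface, if the arm or the gripper's body presses on something with over 40 N, if the wrist force passes 120 N, or if a joint passes its speed limit or range.

ROBOT

A 6-joint arm with a two-finger parallel gripper is mounted at the origin on the work surface. World frame = base frame: x ahead of the robot, y to its left, z up, the work surface at z = 0. Lengths are in mm, angles in rad, forces in N, time in s.
With the tool pointing down it reaches from about 300 to 775 mm from the base axis. Payload 14.6 kg.
Tool frame: the origin (TCP) lies midway between the tips of the shut fingers; the grasp point (between the pads) lies 19 mm behind it (manip.tcp_to_grasp is the distance from the TCP to the grasp point, in mm); z points along the fingers, x is the direction in which the jaws open and shut, and the axes are right-handed (so a half turn about z gives the same grasp; the last joint's range is limited). The gripper opens to 94 mm and grips with 3 to 60 N. Pads are 16 mm wide; open, the fingers measure 119 mm over their backs; the gripper's body (75 mm by 177 mm) begins 78 mm behind the grasp point.
Start: joints at [-1.374, 0.3, 1.521, -0, 1.321, -0.067], TCP at [143.406, -530.965, 205.446] pointing down, gripper open.
Joint ranges: [-3.03, 3.03], [-0.79, 2.21], [0.23, 2.52], [-1.04, 4.18], [0, 3.07], [-2.55, 2.55]. Speed limits (rad/s): [2.22, 2.22, 2.57, 3.14, 3.14, 3.14].

INTERFACE

Orientations are given as [roll, pitch, yaw] about the fixed x, y, z axes, in that order (R = Rz(yaw) Ry(pitch) Rx(roll)).
In Python, from cell import manip gives the robot as it stands.
- The arm moves only by the tool arm_command, never from a script. Its argument "steps" is a list of rows, each a list of 3 entries, a list of its own where there are three numbers: the opening, from 0 (shut) to 1 (fully open), then the shift along the tool's x, y, z in cm, then the turn about the tool's z in rad. A call has 1 to 5 rows; each row shifts and turns the commanded pose from where the row before left it, along the tool's axes as they then stand; what a row does not reach is not made up. A row lasts 1/12 s, in which the tool goes at most 41.7 mm and 7.16 degrees, less where a joint would pass 70% of its speed; a pose out of reach is approached as far as the arm can. A call with a gripper value outside its range is refused whole. The fingers move at their own pace and stop on an object; "force" is the grip in N (left out, the last holds). Time passes only in rows, so rows that do not move let the fingers close. It gives the time, the measured TCP pose, the force and the opening at its end, in the units of the state.
- manip.read_state(): the state, without advancing time (a new reading comes with each control period).
- manip.camera(name): name is "side" or "top" or "wrist"; returns (picture, depth): 400x640x3 uint8, red, green, blue; 400x640 float32, mm along the optical axis (not along the pixel's ray), 0 where there is no reading.
- manip.calibration(name): a dict with "fx", "fy", "cx", "cy" (pixels), "R" (3x3) and "t" (3): a world point X has camera coordinates R X + t; the wrist camera has in their place "tool_from_camera" (4x4, takes a point from camera to tool coordinates, whose origin is the TCP and whose axes are the tool frame's). Camera axes: x right, y down, z forward; pixel columns grow to the right and rows downward; lengths in mm; the calibration is good to about 2 mm. A picture is of the moment at which its call begins: read the wrist's pose just before it. calibration takes no time and is no camera call.
- manip.sign_off(): hands the job in, once; it reports no verdict.
The state is a dict: "clock": time; "joints": joint angles; "qd": joint speeds; "effort": joint torques, N m; "eef_pos": TCP position; "eef_rot": TCP orientation; "wrist_force": force on the tool from outside, world axes, zero at the start; "moment": the same for the moment, N m; "finger_gap": finger opening in mm.
Only numpy, scipy, OpenCV 4.12 (cv2) and the standard library are available. Lean on these libraries where they do the work, as an engineer would, in place of code of your own. Each camera call takes 0.05 s, during which the arm holds its last target.

## Working session

There is one attempt and no reset: what is moved stays moved. The work goes in short steps, Python scripts to look and compute and a tool call to move; the robot and the scene stay as the last step left them, time stands still between calls to the robot, and variables do not carry over. Pictures are saved under pics/ and viewed, and the job is handed in when it is done.

Besides the shell and the picture viewer there is one more tool, called after "Request:" as name(argument=value, ...) on one line, values as JSON. arm_command: Moves the arm, as the interface text tells. Its arguments: {"type":"object","properties":{"steps":{"type":"array","items":{"type":"array"}},"force":{"type":"number"}},"required":["steps"]}

```bash
ls; mkdir -p pics
python3 - <<'E'
from cell import manip
import cv2,numpy as np
for n in ["top","side","wrist"]:
    p,d=manip.camera(n); cv2.imwrite(f"pics/{n}0.png",p[:,:,::-1]); np.save(f"pics/{n}0.npy",d)
    c=manip.calibration(n); print(n,{k:np.round(v,3).tolist() for k,v in c.items()})
print(manip.read_state())
E
```

```text
pics
top {'fx': 487.082, 'fy': 487.082, 'cx': 316.013, 'cy': 191.563, 'R': [[0.002, -1.0, -0.007], [-0.996, -0.001, -0.091], [0.091, 0.007, -0.996]], 't': [146.585, 613.768, 1398.871]}
side {'fx': 448.606, 'fy': 448.606, 'cx': 312.685, 'cy': 200.738, 'R': [[-0.911, -0.412, -0.004], [-0.246, 0.552, -0.797], [0.331, -0.725, -0.604]], 't': [624.157, 131.896, 1148.398]}
wrist {'fx': 280.071, 'fy': 280.071, 'cx': 316.624, 'cy': 199.803, 'tool_from_camera': [[1.0, 0.0, 0.0, -0.266], [-0.0, 0.964, 0.267, -76.297], [-0.0, -0.267, 0.964, -177.759], [0.0, 0.0, 0.0, 1.0]]}
{'clock': 0.15, 'joints': array([-1.37359835e+00,  3.00318307e-01,  1.52139819e+00, -2.79107175e-05,
        1.32067853e+00, -6.65996168e-02]), 'qd': array([ 0.00074739, -0.00123563, -0.00280371, -0.00072253, -0.00035824,
        0.00187017]), 'effort': array([ 1.11323505e-03, -5.31961083e+01, -3.52820778e+01,  7.08938227e-02,
        2.36229133e-02, -4.59323383e-05]), 'eef_pos': array([ 143.36699814, -530.80091073,  205.04751347]), 'eef_rot': array([-3.14156623e+00,  8.02394257e-04, -1.30699181e+00]), 'wrist_force': array([-0.31233151,  0.17727813,  1.50176349]), 'moment': array([0.00494328, 0.035031  , 0.0184778 ]), 'finger_gap': 93.70489141435375}
```

View pics/top0.png

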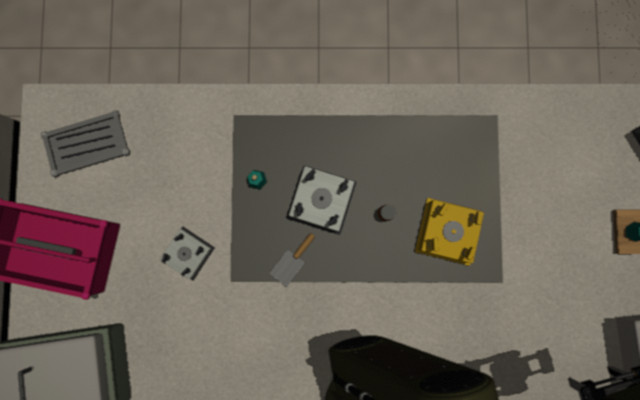

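View pics/side0.png

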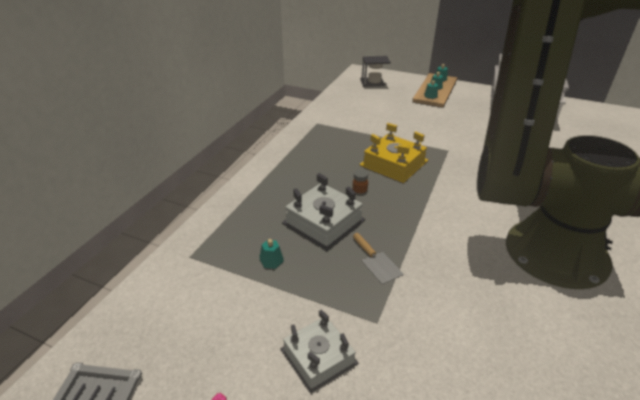

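View pics/wrist0.png

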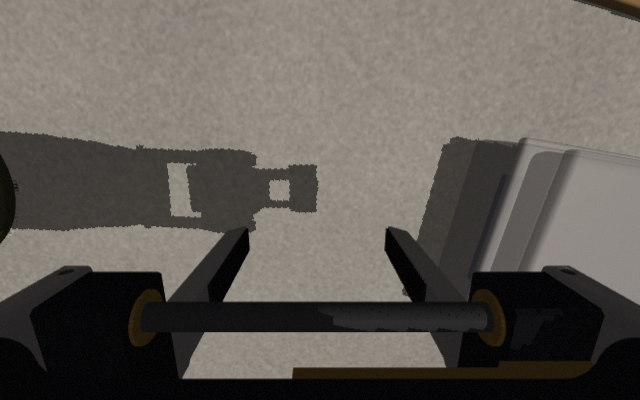

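The candidates are the large silver flask in top (321,199), the small silver look-alike at (184,254) and the yellow one at (451,231). By the description it's the large silver one. I'll check it in a close crop and measure it.

```bash
cat > h.py <<'E'
import numpy as np,cv2
from cell import manip
def back(name,u,v,d,c=None,T=None):
    c=c or manip.calibration(name)
    p=np.array([(u-c['cx'])/c['fx']*d,(v-c['cy'])/c['fy']*d,d])
    return np.array(c['R']).T@(p-np.array(c['t'])) if 'R' in c else p
def cloud(name,d,st=None):
    c=manip.calibration(name)
    v,u=np.mgrid[0:d.shape[0],0:d.shape[1]]
    P=np.stack([(u-c['cx'])/c['fx']*d,(v-c['cy'])/c['fy']*d,d],-1)
    if 'R' in c: return (P-np.array(c['t']))@np.array(c['R'])
    T=np.array(c['tool_from_camera']); P=P@T[:3,:3].T+T[:3,3]
    from scipy.spatial.transform import Rotation as Ro
    R=Ro.from_euler('xyz',st['eef_rot']).as_matrix()
    return P@R.T+st['eef_pos']
def proj(name,X,st=None):
    c=manip.calibration(name); X=np.atleast_2d(X)
    if 'R' in c: p=X@np.array(c['R']).T+np.array(c['t'])
    else:
        from scipy.spatial.transform import Rotation as Ro
        R=Ro.from_euler('xyz',st['eef_rot']).as_matrix()
        T=np.array(c['tool_from_camera']); p=((X-st['eef_pos'])@R-T[:3,3])@T[:3,:3]
    return np.c_[c['cx']+c['fx']*p[:,0]/p[:,2],c['cy']+c['fy']*p[:,1]/p[:,2]]
E
python3 - <<'E'
from h import *
a=cv2.imread('pics/top0.png')[150:250,230:420]; b=cv2.imread('pics/side0.png')[150:260,250:440]
a=cv2.resize(a,None,fx=4,fy=4,interpolation=cv2.INTER_CUBIC);b=cv2.resize(b,None,fx=4,fy=4,interpolation=cv2.INTER_CUBIC)
cv2.imwrite('pics/c1.png',a);cv2.imwrite('pics/c2.png',b)
for n,r in (('top',(slice(150,250),slice(270,370))),('side',(slice(160,260),slice(260,380)))):
    d=np.load(f'pics/{n}0.npy');P=cloud(n,d)[r].reshape(-1,3)
    for lo,hi in ((50,70),(88,120)):
        m=(P[:,2]>lo)&(P[:,2]<hi)&(P[:,0]>300); Q=P[m]
        print(n,lo,m.sum(),Q.mean(0).round(1),Q.min(0).round(1),Q.max(0).round(1))
        if hi==70: 
            print(cv2.minAreaRect(Q[:,:2].astype(np.float32)))
        else:
            from scipy.cluster.vq import kmeans2
            cen,l=kmeans2(Q[:,:2],4,minit='++',seed=1)
            for k in range(4):
                q=Q[l==k]; w,V=np.linalg.eigh(np.cov(q[:,:2].T)); print(len(q),q.mean(0).round(1),q[:,2].max().round(1),np.arctan2(V[1,1],V[0,1]).round(2),w.round(1))
E
```

```text
top 50 2403 [591.1 130.5  63. ] [500.9  38.2  50.1] [684.4 221.3  70. ]
((592.34521484375, 130.7053985595703), (150.12054443359375, 150.19134521484375), 72.61054992675781)
top 88 238 [592.6 132.1 107.3] [514.   58.1  88.1] [669.9 199.4 116.1]
63 [653.7 163.  106.7] 116.1 2.4 [ 13.7 108. ]
57 [529.3  98.1 107.8] 114.2 2.45 [ 11.5 111.1]
60 [558.3 193.3 107.2] 113.4 3.1 [ 13.  109.1]
58 [623.8  68.7 107.4] 114.9 2.73 [ 12.  118.8]
side 50 2091 [591.7 144.7  61.4] [500.9 -83.9  50. ] [685.6 346.9  69.9]
((594.3853759765625, 135.26583862304688), (441.3804931640625, 153.30897521972656), 72.46592712402344)
side 88 381 [588.  140.5 101.1] [514.   58.6  88. ] [670.3 204.3 110.6]
131 [596.6  80.9 101.1] 109.7 2.87 [  18.6 1802.3]
167 [548.7 173.  100.7] 110.3 1.15 [  80.3 1895.6]
48 [646.6 174.6 100.5] 110.5 2.93 [14.8 21.1]
35 [662.8 161.9 103.6] 110.6 2.49 [12.2 28.4]
```

View pics/c1.png

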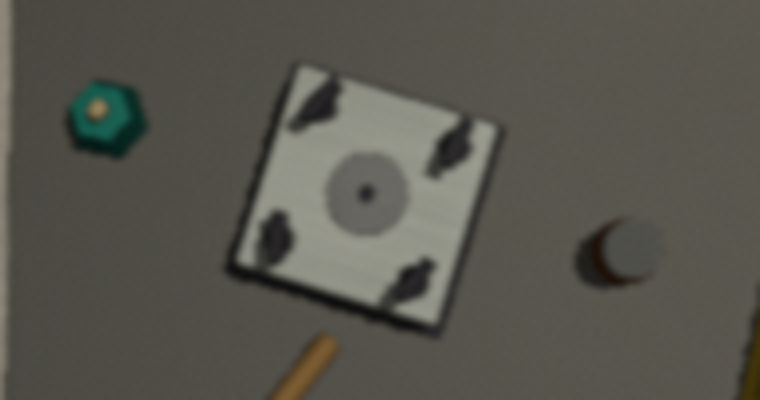

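View pics/c2.png

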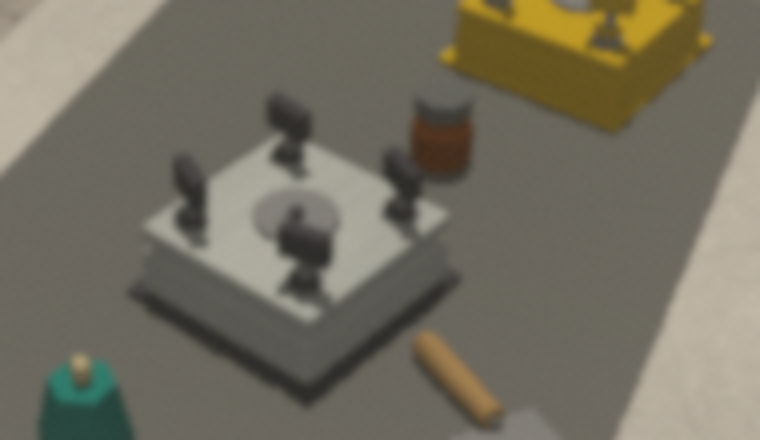

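The crops show the silver flask at top (321,199), with four dark wings and a grey disc in the middle. Its centre is near (592,131), yaw about -0.30, so a is near (558,193), b (529,98), c (624,69) and d (654,163). The small silver one lies off the mat and the other one is yellow. Next I'll fly the wrist camera over it.

```bash
cat > plan.py <<'E'
import sys; from h import *
def plan(x,y,z,yaw,n=None,ref=None,op=0.4):
    st=manip.read_state(); p=st['eef_pos'].copy(); w=st['eef_rot'][2]
    dw=yaw-w
    while dw>4.0: dw-=2*np.pi
    while dw<-4.0: dw+=2*np.pi
    t=np.array([x,y,z],float); D=np.linalg.norm(t-p)
    n0=int(np.ceil(max(D/40,abs(dw)/0.122))); n=max(n or 0,n0,1)
    print('from',p.round(1),round(w,3),'D',round(D,1),'dw',round(dw,3),'q6',st['joints'][5].round(3),'clk',round(st['clock'],2))
    rows=[]
    for i in range(n):
        tgt=p+(t-p)/(n-i); d=tgt-p; c,s=np.cos(w),np.sin(w)
        sh=np.round(np.array([c*d[0]+s*d[1], s*d[0]-c*d[1], -d[2]])/10,2); tn=np.round(-dw/n,3)
        rows.append([op,sh.tolist(),float(tn)])
        X=np.array([c,s,0]);Y=np.array([s,-c,0]); p=p+10*(X*sh[0]+Y*sh[1]+np.array([0,0,-1])*sh[2]); w-=tn
    for i in range(0,n,5): print(str(rows[i:i+5]).replace(' ',''))
if __name__=='__main__':
    a=[float(v) for v in sys.argv[1:]]; plan(*a[:4],n=int(a[4]) if len(a)>4 else None,op=a[5] if len(a)>5 else 0.4)
E
python3 plan.py 655 130 200 1.53
```

```text
from [ 143.4 -530.8  205. ] -1.307 D 835.7 dw 2.837 q6 -0.067 clk 0.15
[[0.4,[-2.1,-2.78,0.02],-0.118],[0.4,[-1.76,-3.0,0.02],-0.118],[0.4,[-1.4,-3.19,0.02],-0.118],[0.4,[-1.01,-3.33,0.02],-0.118],[0.4,[-0.61,-3.43,0.02],-0.118]]
[[0.4,[-0.2,-3.48,0.02],-0.118],[0.4,[0.21,-3.48,0.02],-0.118],[0.4,[0.62,-3.43,0.02],-0.118],[0.4,[1.01,-3.33,0.02],-0.118],[0.4,[1.4,-3.19,0.02],-0.118]]
[[0.4,[1.77,-3.0,0.02],-0.118],[0.4,[2.11,-2.77,0.02],-0.118],[0.4,[2.42,-2.5,0.02],-0.118],[0.4,[2.7,-2.2,0.02],-0.118],[0.4,[2.94,-1.87,0.02],-0.118]]
[[0.4,[3.14,-1.51,0.02],-0.118],[0.4,[3.29,-1.13,0.02],-0.118],[0.4,[3.4,-0.74,0.02],-0.118],[0.4,[3.47,-0.33,0.02],-0.118],[0.4,[3.48,0.08,0.02],-0.118]]
[[0.4,[3.45,0.49,0.03],-0.118],[0.4,[3.36,0.89,0.02],-0.118],[0.4,[3.24,1.27,0.03],-0.118],[0.4,[3.06,1.65,0.02],-0.118]]
```

Request:
arm_command(steps=[[0.4,[-2.1,-2.8,0],-0.118],[0.4,[-1.8,-3.0,0],-0.118],[0.4,[-1.4,-3.2,0],-0.118],[0.4,[-1.0,-3.3,0],-0.118],[0.4,[-0.6,-3.4,0],-0.118]])

```text
clock: 0.57
eef_pos: [250.3, -391.8, 205.3]
eef_rot: [-3.141, 0.0, -0.711]
wrist_force: [1.0, -0.5, -0.5]
finger_gap: 64.0
```

Request:
arm_command(steps=[[0.4,[-0.2,-3.5,0],-0.118],[0.4,[0.2,-3.5,0],-0.118],[0.4,[0.6,-3.4,0],-0.118],[0.4,[1.0,-3.3,0],-0.118],[0.4,[1.4,-3.2,0],-0.118]])

```text
clock: 0.98
eef_pos: [356.7, -254.0, 205.5]
eef_rot: [3.142, -0.0, -0.121]
wrist_force: [-0.0, -0.8, 0.2]
finger_gap: 37.5
```

```bash
python3 plan.py 655 130 200 1.53
```

```text
from [ 356.7 -254.   205.5] -0.121 D 486.3 dw 1.651 q6 -0.581 clk 0.98
[[0.4,[1.78,-2.98,0.04],-0.118],[0.4,[2.12,-2.75,0.04],-0.118],[0.4,[2.43,-2.48,0.04],-0.118],[0.4,[2.71,-2.18,0.04],-0.118],[0.4,[2.94,-1.84,0.04],-0.118]]
[[0.4,[3.14,-1.49,0.04],-0.118],[0.4,[3.29,-1.1,0.04],-0.118],[0.4,[3.4,-0.71,0.04],-0.118],[0.4,[3.46,-0.3,0.04],-0.118],[0.4,[3.47,0.1,0.04],-0.118]]
[[0.4,[3.44,0.51,0.04],-0.118],[0.4,[3.35,0.92,0.04],-0.118],[0.4,[3.22,1.3,0.03],-0.118],[0.4,[3.05,1.67,0.04],-0.118]]
```

Tracking is good.

Request:
arm_command(steps=[[0.4,[1.8,-3.0,0],-0.118],[0.4,[2.1,-2.8,0],-0.118],[0.4,[2.4,-2.5,0],-0.118],[0.4,[2.7,-2.2,0],-0.118],[0.4,[2.9,-1.8,0],-0.118]])

```text
clock: 1.4
eef_pos: [463.4, -116.8, 205.4]
eef_rot: [-3.142, 0.0, 0.469]
wrist_force: [-0.5, -0.6, -0.7]
finger_gap: 37.6
```

Request:
arm_command(steps=[[0.4,[3.1,-1.5,0],-0.118],[0.4,[3.3,-1.1,0],-0.118],[0.4,[3.4,-0.7,0],-0.118],[0.4,[3.5,-0.3,0.1],-0.118],[0.4,[3.5,0.1,0.1],-0.118]])

```text
clock: 1.82
eef_pos: [570.9, 20.0, 203.2]
eef_rot: [-3.141, 0.0, 1.059]
wrist_force: [0.2, -0.9, -0.0]
finger_gap: 37.3
```

Request:
arm_command(steps=[[0.4,[3.4,0.5,0.1],-0.118],[0.4,[3.4,0.9,0.1],-0.118],[0.4,[3.2,1.3,0.1],-0.118],[0.4,[3.0,1.7,0.1],-0.118],[0.4,[0,0,0],0]])

```text
clock: 2.23
eef_pos: [657.3, 131.5, 197.2]
eef_rot: [-3.139, -0.0, 1.536]
wrist_force: [-0.0, 0.6, -0.6]
finger_gap: 37.7
```

Run:
```python
from h import *
st=manip.read_state(); p,d=manip.camera('wrist'); cv2.imwrite('pics/w1.png',p[:,:,::-1]); np.save('pics/w1.npy',d)
import pickle; pickle.dump(st,open('pics/w1.pkl','wb'))
print(st['eef_pos'],st['eef_rot'],st['joints'],st['wrist_force'],st['moment'])
```

```text
[657.31030622 131.52249124 197.23214869] [-3.13947670e+00 -3.06977537e-04  1.53584680e+00] [ 1.42584329e-01  5.83040357e-01  1.13807266e+00  6.83334194e-04
  1.42250815e+00 -1.39336444e+00] [-0.0174264   0.61287947 -0.63878407] [ 0.07017712 -0.13183072 -0.03435679]
```

View pics/w1.png

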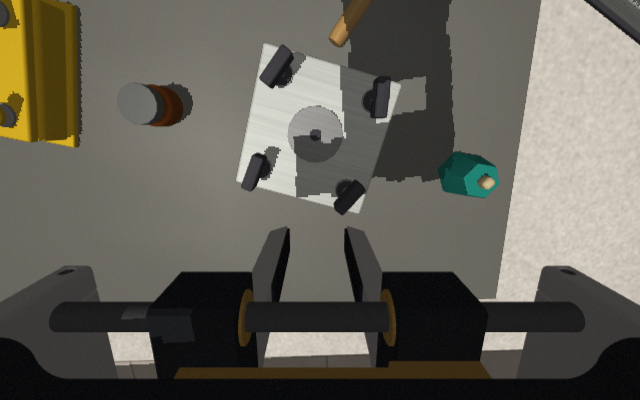

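The wrist view shows the flask whole, with its wings at (277,66) for b, (377,97) for a, (254,172) for c and (349,197) for d. The jar is at (150,104), the model at (470,175) and the knife handle at (345,20).

```bash
cat > fit.py <<'E'
from h import *; import pickle,sys
def fit(tag):
    st=pickle.load(open(f'pics/{tag}.pkl','rb')); d=np.load(f'pics/{tag}.npy'); P=cloud('wrist',d,st)
    F={}
    m=(P[...,2]>50)&(P[...,2]<72)&(np.hypot(P[...,0]-592,P[...,1]-131)<115)&(d>0)
    m0=m&(np.hypot(P[...,0]-592,P[...,1]-131)<45)
    Q=P[m0]; A=np.c_[Q[:,:2]-[592,131],np.ones(len(Q))]; co=np.linalg.lstsq(A,Q[:,2],rcond=None)[0]; print('lid plane',co.round(4))
    m=m&(abs(P[...,2]-(co[2]+co[0]*(P[...,0]-592)+co[1]*(P[...,1]-131)))<2)
    r=cv2.minAreaRect(P[m][:,:2].astype(np.float32)); print('lid',np.round(r[0],1),np.round(r[1],1),r[2])
    c,s=np.cos(-.303),np.sin(-.303)
    for k,(a,b) in dict(a=(-50,50),b=(-50,-50),c=(50,-50),d=(50,50)).items():
        x,y=592+c*a-s*b,131+s*a+c*b
        m=(np.hypot(P[...,0]-x,P[...,1]-y)<30)&(P[...,2]>85)&(P[...,2]<125)&(d>0)
        Q=P[m]; zt=np.percentile(Q[:,2],90); Q=Q[Q[:,2]>zt-5]
        r=cv2.minAreaRect(Q[:,:2].astype(np.float32)); (w,h)=r[1]; an=np.radians(r[2]+(90 if h>w else 0)); an=(an+np.pi/2)%np.pi-np.pi/2
        print(k,len(Q),'exp',round(x,1),round(y,1),'c',np.round(r[0],1),'sz',np.round(r[1],1),'ang',round(an,3),'z',round(zt,1))
fit(sys.argv[1])
E
python3 fit.py w1
```

```text
lid plane [-1.30000e-03 -4.00000e-04  6.27394e+01]
lid [590.8 131.4] [147.6 147.7] 72.4893798828125
a 568 exp 559.2 193.6 c [558.1 194.2] sz [12.2 35.5] ang -0.082 z 107.2
b 618 exp 529.4 98.2 c [528.2  99. ] sz [12.4 35.9] ang -0.691 z 107.2
c 461 exp 624.8 68.4 c [623.4  69.1] sz [12.2 36.2] ang -0.438 z 107.1
d 433 exp 654.6 163.8 c [653.1 164.4] sz [12.3 35.6] ang -0.749 z 106.9
```

Both views agree within 1 mm, and the tops measure 107 against the stated 108. Going to screw a.

```bash
python3 plan.py 558.3 194 130 1.489
```

```text
from [656.3 129.4 197.5] 1.529 D 135.4 dw -0.04 q6 -1.389 clk 2.28
[[0.4,[1.51,-2.52,1.69],0.01],[0.4,[1.49,-2.53,1.69],0.01],[0.4,[1.46,-2.54,1.69],0.01],[0.4,[1.43,-2.56,1.68],0.01]]
```

Request:
arm_command(steps=[[0.4,[1.5,-2.5,1.7],0.01],[0.4,[1.5,-2.5,1.7],0.01],[0.4,[1.45,-2.5,1.7],0.01],[0.4,[1.45,-2.6,1.7],0.01],[0.4,[0,0,0],0]])

```text
clock: 2.7
eef_pos: [553.6, 193.3, 128.3]
eef_rot: [-3.136, 0.002, 1.484]
wrist_force: [-0.7, -0.2, -0.9]
finger_gap: 37.6
```

```bash
cat > look.py <<'E'
import sys; from h import *; import pickle
t=sys.argv[1]; st=manip.read_state(); p,d=manip.camera('wrist'); cv2.imwrite(f'pics/{t}.png',p[:,:,::-1]); np.save(f'pics/{t}.npy',d); pickle.dump(st,open(f'pics/{t}.pkl','wb')); print(st['eef_pos'],np.abs(st['qd']).max())
E
python3 look.py w2; python3 fit.py w2; python3 plan.py 558.5 193.8 78 1.489
```

```text
[553.64108965 193.2857667  128.34390143] 0.13702618263027166
lid plane [ 1.51000e-02 -1.86000e-02  6.26494e+01]
lid [576.2 136.9] [148.4 119.7] 72.62743377685547
a 681 exp 559.2 193.6 c [557.6 194.2] sz [11.5 35.6] ang -0.077 z 107.0
b 771 exp 529.4 98.2 c [528.   99.4] sz [12.2 36. ] ang -0.706 z 107.1
from [556.2 192.5 130.4] 1.485 D 52.4 dw 0.004 q6 -1.214 clk 2.75
[[0.4,[0.08,0.11,2.62],-0.002],[0.4,[0.07,0.11,2.62],-0.002]]Traceback (most recent call last):
  File "fit.py", line 17, in <module>
    fit(sys.argv[1])
    ~~~^^^^^^^^^^^^^
  File "fit.py", line 14, in fit
    Q=P[m]; zt=np.percentile(Q[:,2],90); Q=Q[Q[:,2]>zt-5]
               ~~~~~~~~~~~~~^^^^^^^^^^^
    return _quantile_unchecked(
        a, q, axis, out, overwrite_input, method, keepdims, weights)
    return _ureduce(a,
                    func=_quantile_ureduce_func,
    ...<5 lines>...
                    overwrite_input=overwrite_input,
                    method=method)
    r = func(a, **kwargs)
    result = _quantile(arr,
                       quantiles=q,
    ...<2 lines>...
                       out=out,
                       weights=wgt)
    slices_having_nans = np.isnan(arr[-1, ...])
                                  ~~~^^^^^^^^^
IndexError: index -1 is out of bounds for axis 0 with size 0
```

View pics/w2.png

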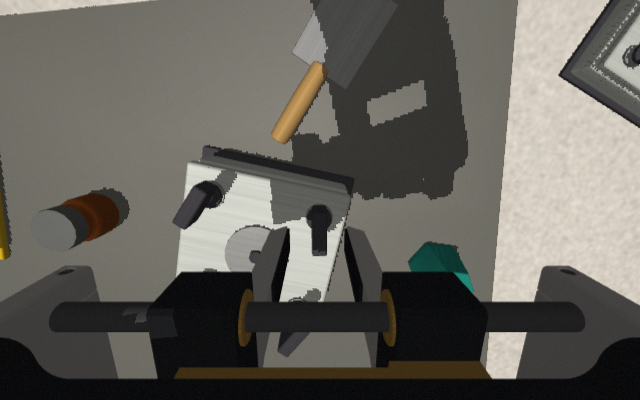

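Wing a sits between the open fingers at (319,230), with the bar parallel to the pads. Descending.

Request:
arm_command(steps=[[0.3,[0,0,1.8],0],[0.3,[0,0,1.8],0],[0.3,[0,0,1.5],0],[0.3,[0,0,0],0],[0.3,[0,0,0],0]])

```text
clock: 3.17
eef_pos: [559.2, 191.4, 80.9]
eef_rot: [3.142, 0.0, 1.483]
wrist_force: [-0.2, -0.1, 0.3]
finger_gap: 28.0
```

```bash
python3 plan.py 558.0 194.1 78 1.489; python3 -c "
from h import *
s=manip.read_state();print(s['wrist_force'],s['moment'])"
```

```text
from [559.2 191.4  80.9] 1.483 D 4.2 dw 0.006 q6 -1.215 clk 3.17
[[0.4,[0.26,-0.14,0.29],-0.006]]
[-0.2353872  -0.1305593   0.29711797] [ 0.02611668 -0.17407734 -0.05870596]
```

Request:
arm_command(steps=[[0.3,[0.26,-0.1,0.2],0],[0.3,[0,0,0],0],[0,[0,0,0],0],[0,[0,0,0],0],[0,[0,0,0],0]], force=20)

```text
clock: 3.58
eef_pos: [558.1, 194.9, 78.9]
eef_rot: [3.141, 0.0, 1.485]
wrist_force: [-1.5, -10.7, 4.9]
finger_gap: 12.1
```

Request:
arm_command(steps=[[0,[0,0,0],0],[0,[0,0,0],0]])

```text
clock: 3.75
eef_pos: [558.1, 194.7, 78.9]
eef_rot: [3.141, 0.0, 1.485]
wrist_force: [-1.4, -2.5, 4.2]
finger_gap: 12.1
```

```bash
cat > s.py <<'E'
from h import *
s=manip.read_state();print(round(s['clock'],2),'p',s['eef_pos'].round(1),'yaw',s['eef_rot'].round(3),'q6',s['joints'][5].round(3),'F',s['wrist_force'].round(1),'M',s['moment'].round(3),'e6',s['effort'][5].round(3),'gap',round(s['finger_gap'],2))
E
python3 s.py
```

```text
3.75 p [558.1 194.7  78.9] yaw [3.141 0.    1.485] q6 -1.211 F [-1.4 -2.5  4.2] M [-0.532  0.153  0.167] e6 0.152 gap 12.14
```

Request:
arm_command(steps=[[0,[0,0,0],0.05],[0,[0,0,0],0.1],[0,[0,0,0],0.1],[0,[0,0,0],0.1],[0,[0,0,0],0.1]], force=60)

```text
clock: 4.17
eef_pos: [558.3, 195.3, 78.9]
eef_rot: [3.141, -0.001, 1.03]
wrist_force: [0.9, 2.2, 2.2]
finger_gap: 11.4
```

```bash
python3 s.py
```

```text
4.17 p [558.3 195.3  78.9] yaw [ 3.141e+00 -1.000e-03  1.030e+00] q6 -0.756 F [0.9 2.2 2.2] M [ 0.298 -0.345  0.273] e6 -2.265 gap 11.37
```

Request:
arm_command(steps=[[0,[0,0,0],0.1],[0,[0,0,0],0.1],[0,[0,0,0],0.1],[0,[0,0,0],0.1],[0,[0,0,0],0.1]])

```text
clock: 4.58
eef_pos: [558.7, 195.8, 78.9]
eef_rot: [-3.142, -0.003, 0.53]
wrist_force: [7.0, 3.4, -0.2]
finger_gap: 11.2
```

```bash
python3 s.py
```

```text
4.58 p [558.7 195.8  78.9] yaw [-3.142e+00 -3.000e-03  5.300e-01] q6 -0.256 F [ 7.   3.4 -0.2] M [ 0.848 -1.111  0.292] e6 -2.252 gap 11.25
```

Request:
arm_command(steps=[[0,[0,0,0],0.1],[0,[0,0,0],0],[0,[0,0,0],0]])

```text
clock: 4.83
eef_pos: [558.9, 195.8, 79.0]
eef_rot: [-3.141, -0.003, 0.434]
wrist_force: [5.6, 4.8, 0.5]
finger_gap: 11.7
```

```bash
python3 s.py
```

```text
4.83 p [558.9 195.8  79. ] yaw [-3.141e+00 -3.000e-03  4.340e-01] q6 -0.16 F [5.6 4.8 0.5] M [ 0.87  -1.181 -0.2  ] e6 0.294 gap 11.74
```

Screw a turned 1.05 rad, with running moment about 0.28. Release, rise, and on to c.

Request:
arm_command(steps=[[0.3,[0,0,0],0],[0.3,[0,0,0],0],[0.3,[0,0,-1.5],0],[0.3,[0,0,-3.5],0],[0.3,[0,0,-1],0]])

```text
clock: 5.25
eef_pos: [559.0, 195.3, 142.4]
eef_rot: [3.141, -0.004, 0.435]
wrist_force: [0.4, 0.0, 1.1]
finger_gap: 28.4
```

```bash
python3 s.py; python3 plan.py 623.7 69.2 129 1.133 5 0.3
```

```text
5.25 p [559.  195.3 142.4] yaw [ 3.141 -0.004  0.435] q6 -0.161 F [0.4 0.  1.1] M [-0.055 -0.135  0.054] e6 -0.005 gap 28.39
from [559.  195.3 142.4] 0.435 D 142.3 dw 0.698 q6 -0.161 clk 5.25
[[0.3,[0.09,2.36,0.22],-0.116],[0.3,[-0.18,2.36,0.22],-0.116],[0.3,[-0.45,2.32,0.23],-0.116],[0.3,[-0.72,2.25,0.22],-0.116],[0.3,[-0.97,2.15,0.23],-0.116]]
[[0.3,[-1.21,2.02,0.22],-0.116]]
```

Request:
arm_command(steps=[[0.3,[0.1,2.4,0.2],-0.116],[0.3,[-0.2,2.4,0.2],-0.116],[0.3,[-0.45,2.3,0.2],-0.116],[0.3,[-0.7,2.25,0.2],-0.116],[0.3,[-1.0,2.15,0.2],-0.116]])

```text
clock: 5.67
eef_pos: [612.3, 88.2, 128.2]
eef_rot: [-3.141, 0.0, 1.021]
wrist_force: [0.2, 0.5, -0.2]
finger_gap: 28.3
```

Request:
arm_command(steps=[[0.3,[-1.2,2.0,0.2],-0.118],[0.3,[0,0,0],0],[0.3,[0,0,0],0]])

```text
clock: 5.92
eef_pos: [622.6, 67.6, 126.0]
eef_rot: [-3.141, 0.0, 1.13]
wrist_force: [-0.3, 0.9, -0.0]
finger_gap: 28.3
```

```bash
python3 look.py w3; sed -i 's/        Q=P\[m\]; zt/        if m.sum()<50: continue\n        Q=P[m]; zt/' fit.py; python3 fit.py w3;python3 plan.py 623.7 69.2 78.5 1.133 1 0.3
```

```text
[622.64638735  67.62971054 125.96767985] 0.05060621043499824
lid plane [ 8.50000e-03 -1.92000e-02  6.10959e+01]
lid [590.6 131.8] [147.7 147.4] 72.58304595947266
a 1149 exp 559.2 193.6 c [558.2 194.1] sz [12.4 36.5] ang -1.143 z 107.1
b 1034 exp 529.4 98.2 c [528.2  99.1] sz [12. 36.] ang -0.698 z 107.3
c 710 exp 624.8 68.4 c [622.9  71.7] sz [34.3 31.4] ang 0.082 z 107.1
d 837 exp 654.6 163.8 c [653.1 164.4] sz [12.9 35.8] ang -0.753 z 106.7
from [622.4  68.5 126.2] 1.13 D 47.7 dw 0.003 q6 -1.079 clk 5.97
[[0.3,[0.06,0.04,2.38],-0.002],[0.3,[0.06,0.05,2.39],-0.002]]
```

View pics/w3.png

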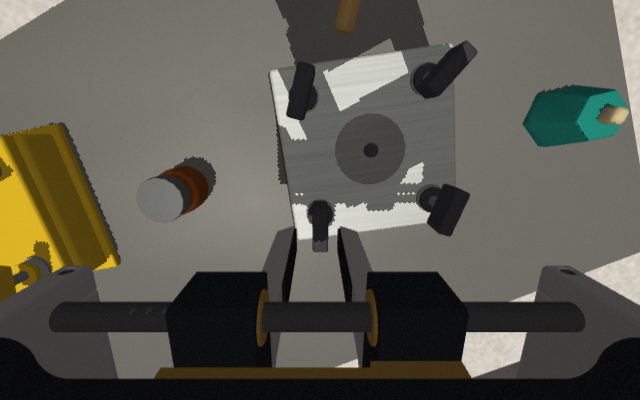

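Screw a turned 1.06 rad, and wing c sits between the fingers at (320,230).

Request:
arm_command(steps=[[0.3,[0.1,0.1,1.8],0],[0.3,[0,0,1.8],0],[0.3,[0,0,1.2],0],[0.3,[0,0,0],0],[0,[0,0,0],0]], force=20)

```text
clock: 6.38
eef_pos: [623.7, 69.5, 78.5]
eef_rot: [-3.141, 0.0, 1.133]
wrist_force: [0.7, -0.8, -0.2]
finger_gap: 24.5
```

Request:
arm_command(steps=[[0,[0,0,0],0],[0,[0,0,0],0],[0,[0,0,0],0],[0,[0,0,0],0]])

```text
clock: 6.72
eef_pos: [624.6, 69.4, 79.6]
eef_rot: [3.14, -0.002, 1.133]
wrist_force: [1.1, 4.9, 5.5]
finger_gap: 11.6
```

```bash
python3 s.py
```

```text
6.72 p [624.6  69.4  79.6] yaw [ 3.140e+00 -2.000e-03  1.133e+00] q6 -1.081 F [1.1 4.9 5.5] M [ 0.841 -0.28   0.004] e6 0.035 gap 11.64
```

Request:
arm_command(steps=[[0,[0,0,0],0.05],[0,[0,0,0],0.1],[0,[0,0,0],0.1],[0,[0,0,0],0.1],[0,[0,0,0],0.1]], force=60)

```text
clock: 7.13
eef_pos: [624.7, 69.6, 79.6]
eef_rot: [3.141, -0.003, 0.679]
wrist_force: [2.2, 5.9, 5.3]
finger_gap: 11.7
```

```bash
python3 s.py
```

```text
7.13 p [624.7  69.6  79.6] yaw [ 3.141e+00 -3.000e-03  6.790e-01] q6 -0.627 F [2.2 5.9 5.3] M [ 0.96  -0.488  0.214] e6 -2.27 gap 11.7
```

Request:
arm_command(steps=[[0,[0,0,0],0.1],[0,[0,0,0],0.1],[0,[0,0,0],0.1],[0,[0,0,0],0.1],[0,[0,0,0],0.1]])

```text
clock: 7.55
eef_pos: [625.0, 69.6, 79.7]
eef_rot: [-3.141, -0.003, 0.179]
wrist_force: [4.3, 6.2, 2.5]
finger_gap: 11.3
```

```bash
python3 s.py
```

```text
7.55 p [625.   69.6  79.7] yaw [-3.141e+00 -3.000e-03  1.790e-01] q6 -0.127 F [4.3 6.2 2.5] M [ 1.047 -0.804  0.226] e6 -2.262 gap 11.32
```

Request:
arm_command(steps=[[0,[0,0,0],0.1],[0,[0,0,0],0],[0,[0,0,0],0]])

```text
clock: 7.8
eef_pos: [625.0, 69.6, 79.7]
eef_rot: [-3.141, -0.003, 0.082]
wrist_force: [4.8, 6.3, 3.5]
finger_gap: 11.5
```

```bash
python3 s.py
```

```text
7.8 p [625.   69.6  79.7] yaw [-3.141e+00 -3.000e-03  8.200e-02] q6 -0.03 F [4.8 6.3 3.5] M [ 1.07  -0.731 -0.193] e6 0.283 gap 11.46
```

Request:
arm_command(steps=[[0.3,[0,0,0],0],[0.3,[0,0,0],0],[0.3,[0,0,-1.5],0],[0.3,[0,0,-3.5],0],[0.3,[0,0,0],0]])

```text
clock: 8.22
eef_pos: [625.9, 68.7, 134.3]
eef_rot: [3.141, -0.007, 0.083]
wrist_force: [1.5, 0.8, 2.1]
finger_gap: 28.5
```

```bash
python3 s.py; python3 plan.py 528.6 98.8 129 0.873 5 0.3
```

```text
8.22 p [625.9  68.7 134.3] yaw [ 3.141 -0.007  0.083] q6 -0.031 F [1.5 0.8 2.1] M [-0.013 -0.108  0.065] e6 -0.007 gap 28.48
from [625.9  68.7 134.3] 0.083 D 102.0 dw 0.79 q6 -0.031 clk 8.22
[[0.3,[-1.35,-0.54,0.08],-0.113],[0.3,[-1.28,-0.69,0.07],-0.113],[0.3,[-1.19,-0.83,0.08],-0.113],[0.3,[-1.09,-0.96,0.07],-0.113],[0.3,[-0.98,-1.08,0.08],-0.113]]
[[0.3,[-0.85,-1.19,0.07],-0.113],[0.3,[-0.71,-1.27,0.08],-0.113]]
```

Request:
arm_command(steps=[[0.3,[-1.35,-0.55,0.1],-0.113],[0.3,[-1.3,-0.7,0.1],-0.113],[0.3,[-1.2,-0.8,0.1],-0.113],[0.3,[-1.1,-0.95,0.1],-0.113],[0.3,[-1.0,-1.1,0.1],-0.113]])

```text
clock: 8.63
eef_pos: [553.2, 89.9, 123.4]
eef_rot: [3.141, 0.0, 0.653]
wrist_force: [-0.5, 0.4, -1.2]
finger_gap: 28.3
```

Request:
arm_command(steps=[[0.3,[-0.85,-1.2,0],-0.113],[0.3,[-0.7,-1.25,0],-0.113],[0.3,[0,0,0],0],[0.3,[0,0,0],0]])

```text
clock: 8.97
eef_pos: [526.4, 98.7, 123.8]
eef_rot: [3.141, -0.0, 0.871]
wrist_force: [1.0, 0.4, -0.7]
finger_gap: 28.3
```

```bash
python3 look.py w4; python3 fit.py w4;python3 plan.py 528.5 98.9 78.5 0.875 1 0.3
```

```text
[526.39098279  98.65597645 123.84665085] 0.02685523180731571
lid plane [ 1.02000e-02 -5.15000e-02  6.04686e+01]
lid [589.5 134.2] [145.7 147.6] 72.26286315917969
a 910 exp 559.2 193.6 c [557.6 194.4] sz [12.5 35.9] ang -1.148 z 106.9
b 762 exp 529.4 98.2 c [522.8  97.3] sz [37.7 35.5] ang 0.375 z 107.3
c 103 exp 624.8 68.4 c [622.4  54.2] sz [ 7.1 13.9] ang -0.527 z 106.7
d 499 exp 654.6 163.8 c [649.2 168.1] sz [12.9 26.2] ang -0.737 z 106.5
from [526.8  98.5 123.8] 0.87 D 45.3 dw 0.005 q6 -0.754 clk 9.02
[[0.3,[0.07,0.05,2.26],-0.002],[0.3,[0.07,0.05,2.27],-0.002]]
```

View pics/w4.png

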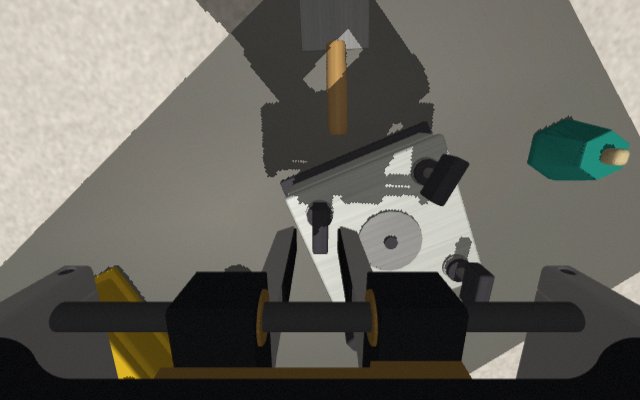

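Wing b is centred between the fingers at (320,230). Descending to grip it.

Request:
arm_command(steps=[[0.3,[0.12,0.1,1.7],0],[0.3,[0,0,1.7],0],[0.3,[0,0,1.1],0],[0.3,[0,0,0],0],[0,[0,0,0],0]], force=20)

```text
clock: 9.43
eef_pos: [528.0, 98.8, 78.3]
eef_rot: [-3.141, 0.001, 0.872]
wrist_force: [-0.3, -0.1, 0.0]
finger_gap: 24.1
```

Request:
arm_command(steps=[[0,[0,0,0],0],[0,[0,0,0],0],[0,[0,0,0],0],[0,[0,0,0],0]])

```text
clock: 9.77
eef_pos: [528.9, 99.6, 79.4]
eef_rot: [3.14, -0.003, 0.874]
wrist_force: [6.0, 5.0, -2.4]
finger_gap: 11.8
```

```bash
python3 s.py
```

```text
9.77 p [528.9  99.6  79.4] yaw [ 3.14e+00 -3.00e-03  8.74e-01] q6 -0.756 F [ 6.   5.  -2.4] M [ 0.772 -1.092 -0.009] e6 -0.031 gap 11.78
```

Request:
arm_command(steps=[[0,[0.06,0,0],0.05],[0,[0,0,0],0.1],[0,[0,0,0],0.1],[0,[0,0,0],0.1],[0,[0,0,0],0.1]], force=60)

```text
clock: 10.18
eef_pos: [529.2, 99.9, 79.4]
eef_rot: [3.141, -0.003, 0.419]
wrist_force: [5.5, 3.8, -3.3]
finger_gap: 11.4
```

```bash
python3 s.py
```

```text
10.18 p [529.2  99.9  79.4] yaw [ 3.141e+00 -3.000e-03  4.190e-01] q6 -0.301 F [ 5.5  3.8 -3.3] M [ 0.521 -1.042  0.253] e6 -2.281 gap 11.37
```

Request:
arm_command(steps=[[0,[0,0,0],0.1],[0,[0,0,0],0.1],[0,[0,0,0],0.1],[0,[0,0,0],0.1],[0,[0,0,0],0.1]])

```text
clock: 10.6
eef_pos: [529.6, 100.0, 79.4]
eef_rot: [-3.14, -0.004, -0.081]
wrist_force: [9.4, 3.4, -5.2]
finger_gap: 11.6
```

```bash
python3 s.py
```

```text
10.6 p [529.6 100.   79.4] yaw [-3.14  -0.004 -0.081] q6 0.199 F [ 9.4  3.4 -5.2] M [ 0.535 -1.574  0.224] e6 -2.275 gap 11.64
```

Request:
arm_command(steps=[[0,[0,0,0],0.1],[0,[0,0,0],0],[0,[0,0,0],0]])

```text
clock: 10.85
eef_pos: [529.7, 99.9, 79.4]
eef_rot: [-3.14, -0.004, -0.177]
wrist_force: [10.0, 4.9, -4.9]
finger_gap: 11.8
```

```bash
python3 s.py
```

```text
10.85 p [529.7  99.9  79.4] yaw [-3.14  -0.004 -0.177] q6 0.295 F [10.   4.9 -4.9] M [ 0.555 -1.551 -0.197] e6 0.27 gap 11.82
```

Request:
arm_command(steps=[[0.3,[0,0,0],0],[0.3,[0,0,0],0],[0.3,[0,0,-1.5],0],[0.3,[0,0,-3.5],0],[0.3,[0,0,0],0]])

```text
clock: 11.27
eef_pos: [530.3, 99.7, 134.2]
eef_rot: [-3.139, -0.007, -0.176]
wrist_force: [1.0, 0.6, 1.1]
finger_gap: 28.2
```

```bash
python3 s.py; python3 plan.py 653.6 164.5 126 0.82 5 0.3
```

```text
11.27 p [530.3  99.7 134.2] yaw [-3.139 -0.007 -0.176] q6 0.294 F [1.  0.6 1.1] M [-0.049 -0.144  0.003] e6 -0.006 gap 28.25
from [530.3  99.7 134.2] -0.176 D 139.5 dw 0.996 q6 0.294 clk 11.27
[[0.3,[1.22,-0.95,0.09],-0.111],[0.3,[1.32,-0.81,0.09],-0.111],[0.3,[1.4,-0.66,0.09],-0.111],[0.3,[1.47,-0.5,0.09],-0.111],[0.3,[1.51,-0.33,0.09],-0.111]]
[[0.3,[1.54,-0.16,0.09],-0.111],[0.3,[1.54,0.01,0.09],-0.111],[0.3,[1.54,0.18,0.09],-0.111],[0.3,[1.5,0.36,0.1],-0.111]]
```

Request:
arm_command(steps=[[0.3,[1.2,-0.95,0.1],-0.111],[0.3,[1.3,-0.8,0.1],-0.111],[0.3,[1.4,-0.65,0.1],-0.111],[0.3,[1.45,-0.5,0.1],-0.111],[0.3,[1.5,-0.35,0.1],-0.111]])

```text
clock: 11.68
eef_pos: [596.6, 135.9, 123.9]
eef_rot: [3.141, -0.001, 0.384]
wrist_force: [-0.2, 0.5, 0.4]
finger_gap: 28.1
```

Request:
arm_command(steps=[[0.3,[1.55,-0.15,0.1],-0.111],[0.3,[1.55,0,0.1],-0.111],[0.3,[1.55,0.2,0.1],-0.111],[0.3,[1.5,0.35,0.1],-0.111],[0.3,[0,0,0],0]])

```text
clock: 12.1
eef_pos: [652.2, 165.1, 119.3]
eef_rot: [3.141, -0.0, 0.829]
wrist_force: [-0.9, -0.4, -0.0]
finger_gap: 28.2
```

Request:
arm_command(steps=[[0.3,[0,0,0],0]])

```text
clock: 12.18
eef_pos: [650.9, 164.3, 119.2]
eef_rot: [-3.141, 0.0, 0.821]
wrist_force: [-0.7, -0.0, -0.2]
finger_gap: 28.2
```

```bash
python3 look.py w5; python3 fit.py w5;python3 plan.py 653.3 164.4 78.5 0.82 1 0.3
```

```text
[650.87050178 164.28503908 119.2437639 ] 0.0307360415260883
lid plane [-1.80000e-03 -3.50000e-03  5.96818e+01]
lid [590.7 132.6] [147.8 147.3] 72.49649047851562
a 1085 exp 559.2 193.6 c [558.3 194.6] sz [12.3 36. ] ang -1.127 z 107.2
b 947 exp 529.4 98.2 c [528.2  99.6] sz [36.7 12.5] ang 1.393 z 107.0
c 73 exp 624.8 68.4 c [619.5  85.8] sz [11.5  5. ] ang 0.7 z 104.6
d 114 exp 654.6 163.8 c [649.1 165.6] sz [46.8 17.6] ang 0.828 z 118.9
from [650.6 164.1 119.4] 0.82 D 41.0 dw 0.0 q6 -0.627 clk 12.23
[[0.3,[0.11,0.09,2.05],-0.0],[0.3,[0.1,0.09,2.04],-0.0]]
```

View pics/w5.png

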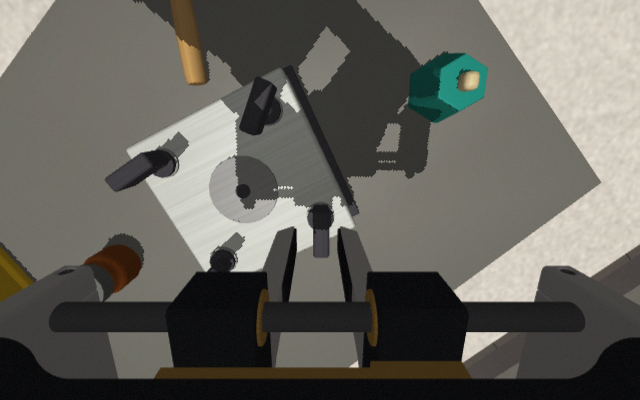

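Request:
arm_command(steps=[[0.3,[0.25,0.2,1.5],0],[0.3,[0,0,1.5],0],[0.3,[0,0,1.1],0],[0.3,[0,0,0],0],[0,[0,0,0],0]], force=20)

```text
clock: 12.65
eef_pos: [653.7, 164.5, 77.8]
eef_rot: [-3.141, 0.001, 0.822]
wrist_force: [0.4, 0.1, 1.0]
finger_gap: 24.2
```

Request:
arm_command(steps=[[0,[0,0,0],0],[0,[0,0,0],0],[0,[0,0,0],0],[0,[0,0,0],0]])

```text
clock: 12.98
eef_pos: [654.7, 164.9, 79.4]
eef_rot: [3.141, -0.002, 0.823]
wrist_force: [2.4, 1.3, 2.5]
finger_gap: 12.0
```

```bash
python3 s.py
```

```text
12.98 p [654.7 164.9  79.4] yaw [ 3.141e+00 -2.000e-03  8.230e-01] q6 -0.631 F [2.4 1.3 2.5] M [ 0.155 -0.417  0.114] e6 0.119 gap 12.03
```

Request:
arm_command(steps=[[0,[0,0,0],0.05],[0,[0,0,0],0.1],[0,[0,0,0],0.1],[0,[0,0,0],0.1],[0,[0,0,0],0.1]], force=60)

```text
clock: 13.4
eef_pos: [654.8, 165.0, 79.4]
eef_rot: [3.141, -0.002, 0.368]
wrist_force: [3.7, 2.0, 1.8]
finger_gap: 11.4
```

```bash
python3 s.py
```

```text
13.4 p [654.8 165.   79.4] yaw [ 3.141e+00 -2.000e-03  3.680e-01] q6 -0.176 F [3.7 2.  1.8] M [ 0.302 -0.706  0.261] e6 -2.286 gap 11.4
```

Request:
arm_command(steps=[[0,[0,0,0],0.1],[0,[0,0,0],0.1],[0,[0,0,0],0.1],[0,[0,0,0],0.1],[0,[0,0,0],0.1]])

```text
clock: 13.82
eef_pos: [655.0, 165.0, 79.4]
eef_rot: [-3.141, -0.003, -0.132]
wrist_force: [5.2, 2.3, 2.1]
finger_gap: 11.7
```

```bash
python3 s.py
```

```text
13.82 p [655.  165.   79.4] yaw [-3.141e+00 -3.000e-03 -1.320e-01] q6 0.324 F [5.2 2.3 2.1] M [ 0.308 -0.902  0.199] e6 -2.281 gap 11.68
```

Request:
arm_command(steps=[[0,[0,0,0],0.1],[0,[0,0,0],0],[0,[0,0,0],0]])

```text
clock: 14.07
eef_pos: [655.0, 165.0, 79.4]
eef_rot: [-3.14, -0.002, -0.228]
wrist_force: [5.1, 2.9, 0.5]
finger_gap: 11.5
```

```bash
python3 s.py
```

```text
14.07 p [655.  165.   79.4] yaw [-3.14e+00 -2.00e-03 -2.28e-01] q6 0.42 F [5.1 2.9 0.5] M [ 0.328 -0.939 -0.213] e6 0.264 gap 11.54
```

Request:
arm_command(steps=[[0.3,[0,0,0],0],[0.3,[0,0,0],0],[0.3,[0,0,-1.5],0],[0.3,[0,0,-3.5],0],[0.3,[0,0,0],0]])

```text
clock: 14.48
eef_pos: [656.0, 165.1, 134.7]
eef_rot: [-3.139, -0.007, -0.227]
wrist_force: [0.0, 0.8, 1.9]
finger_gap: 28.4
```

```bash
python3 s.py; python3 plan.py 559.5 195.2 126 0.435 5 0.3
```

```text
14.48 p [656.  165.1 134.7] yaw [-3.139 -0.007 -0.227] q6 0.419 F [0.  0.8 1.9] M [-0.012 -0.098 -0.066] e6 -0.006 gap 28.44
from [656.  165.1 134.7] -0.227 D 101.5 dw 0.662 q6 0.419 clk 14.48
[[0.3,[-1.68,-0.13,0.14],-0.11],[0.3,[-1.66,-0.31,0.15],-0.11],[0.3,[-1.61,-0.49,0.14],-0.11],[0.3,[-1.55,-0.66,0.15],-0.11],[0.3,[-1.46,-0.83,0.14],-0.11]]
[[0.3,[-1.37,-0.99,0.15],-0.11]]
```

Mz is noisy (about ±0.05), but joint-6 effort while turning steadily repeats to about ±0.01 (-2.27), so I'll use that for the feel. Second round, starting with a.

Request:
arm_command(steps=[[0.3,[-1.7,-0.15,0.15],-0.11],[0.3,[-1.65,-0.3,0.15],-0.11],[0.3,[-1.6,-0.5,0.15],-0.11],[0.3,[-1.55,-0.65,0.15],-0.11],[0.3,[-1.45,-0.85,0.15],-0.11]])

```text
clock: 14.9
eef_pos: [573.0, 190.2, 121.0]
eef_rot: [3.141, 0.0, 0.328]
wrist_force: [0.3, -0.2, 0.0]
finger_gap: 27.9
```

Request:
arm_command(steps=[[0.3,[-1.35,-1.0,0.1],-0.11],[0.3,[0,0,0],0],[0.3,[0,0,0],0]])

```text
clock: 15.15
eef_pos: [557.8, 195.5, 120.4]
eef_rot: [3.141, -0.0, 0.432]
wrist_force: [-0.4, -0.8, 0.4]
finger_gap: 28.1
```

```bash
python3 look.py w6; python3 fit.py w6;python3 plan.py 558.7 194.9 78.5 0.435 1 0.3
```

```text
[557.79825748 195.5128425  120.41091111] 0.03141351778801673
lid plane [ 4.96000e-02 -4.65000e-02  6.19205e+01]
lid [584.8 141.7] [135.5 133. ] 72.65518188476562
a 832 exp 559.2 193.6 c [552.9 195.9] sz [36.7 39.6] ang -0.032 z 108.3
c 97 exp 624.8 68.4 c [620.1  85.6] sz [13.7  6.8] ang 0.653 z 101.3
from [558.3 195.3 120.3] 0.43 D 41.9 dw 0.005 q6 -0.156 clk 15.2
[[0.3,[0.01,0.03,2.09],-0.002],[0.3,[0.01,0.02,2.09],-0.002]]
```

View pics/w6.png

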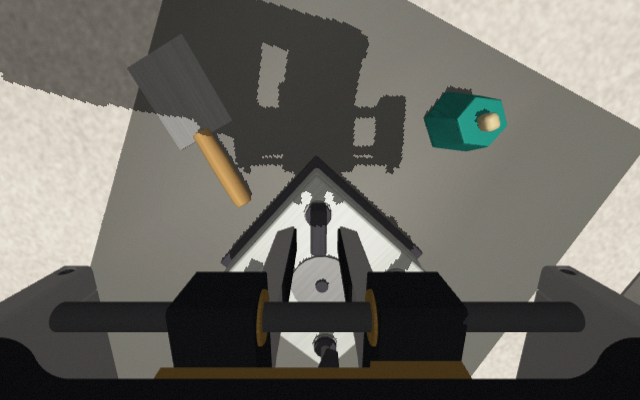

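Wing a is centred at (319,230).

Request:
arm_command(steps=[[0.3,[0.03,0.05,1.6],0],[0.3,[0,0,1.5],0],[0.3,[0,0,1.0],0],[0.3,[0,0,0],0],[0,[0,0,0],0]], force=20)

```text
clock: 15.62
eef_pos: [558.7, 194.8, 78.8]
eef_rot: [-3.142, 0.001, 0.432]
wrist_force: [0.5, -0.5, 0.8]
finger_gap: 24.3
```

Request:
arm_command(steps=[[0,[0,0,0],0],[0,[0,0,0],0],[0,[0,0,0],0],[0,[0,0,0],0]])

```text
clock: 15.95
eef_pos: [559.2, 195.2, 79.8]
eef_rot: [3.141, -0.002, 0.433]
wrist_force: [4.5, 1.7, 0.8]
finger_gap: 11.8
```

```bash
python3 s.py
```

```text
15.95 p [559.2 195.2  79.8] yaw [ 3.141e+00 -2.000e-03  4.330e-01] q6 -0.159 F [4.5 1.7 0.8] M [ 0.151 -0.83  -0.098] e6 -0.09 gap 11.77
```

Request:
arm_command(steps=[[0,[0,0,0],0.05],[0,[0,0,0],0.05],[0,[0,0,0],0.05],[0,[0,0,0],0.05],[0,[0,0,0],0.05]], force=60)

```text
clock: 16.37
eef_pos: [559.4, 195.3, 79.9]
eef_rot: [-3.141, -0.003, 0.181]
wrist_force: [6.9, 0.9, -0.6]
finger_gap: 11.9
```

```bash
python3 s.py
```

```text
16.37 p [559.4 195.3  79.9] yaw [-3.141e+00 -3.000e-03  1.810e-01] q6 0.093 F [ 6.9  0.9 -0.6] M [ 0.224 -1.151  0.272] e6 -1.006 gap 11.92
```

Request:
arm_command(steps=[[0,[0,0,0],0.05],[0,[0,0,0],0.05],[0,[0,0,0],0.05]])

```text
clock: 16.62
eef_pos: [559.4, 195.3, 79.9]
eef_rot: [-3.141, -0.003, 0.031]
wrist_force: [6.8, 2.0, 0.5]
finger_gap: 11.9
```

```bash
python3 s.py
```

```text
16.62 p [559.4 195.3  79.9] yaw [-3.141e+00 -3.000e-03  3.100e-02] q6 0.243 F [6.8 2.  0.5] M [ 0.231 -1.281  0.216] e6 -1.003 gap 11.94
```

Request:
arm_command(steps=[[0,[0,0,0],0.05],[0,[0,0,0],0.05]])

```text
clock: 16.78
eef_pos: [559.5, 195.2, 79.9]
eef_rot: [-3.141, -0.003, -0.069]
wrist_force: [7.3, 1.8, 1.1]
finger_gap: 11.9
```

```bash
python3 s.py
```

```text
16.78 p [559.5 195.2  79.9] yaw [-3.141e+00 -3.000e-03 -6.900e-02] q6 0.343 F [7.3 1.8 1.1] M [ 0.211 -1.382  0.183] e6 -1.002 gap 11.91
```

Request:
arm_command(steps=[[0,[0,0,0],0.05],[0,[0,0,0],0.05]])

```text
clock: 16.95
eef_pos: [559.6, 195.2, 79.9]
eef_rot: [-3.14, -0.003, -0.169]
wrist_force: [7.8, 2.4, 0.5]
finger_gap: 11.4
```

```bash
python3 s.py
```

```text
16.95 p [559.6 195.2  79.9] yaw [-3.14e+00 -3.00e-03 -1.69e-01] q6 0.443 F [7.8 2.4 0.5] M [ 0.211 -1.486  0.275] e6 -1.002 gap 11.4
```

Request:
arm_command(steps=[[0,[0,0,0],0.05],[0,[0,0,0],0.05]])

```text
clock: 17.12
eef_pos: [559.6, 195.2, 79.9]
eef_rot: [-3.14, -0.003, -0.269]
wrist_force: [8.6, 1.2, 0.2]
finger_gap: 11.3
```

```bash
python3 s.py
```

```text
17.12 p [559.6 195.2  79.9] yaw [-3.14e+00 -3.00e-03 -2.69e-01] q6 0.543 F [8.6 1.2 0.2] M [ 0.155 -1.499  0.267] e6 -0.997 gap 11.31
```

Request:
arm_command(steps=[[0,[0,0,0],0.05],[0,[0,0,0],0.05]])

```text
clock: 17.28
eef_pos: [559.7, 195.2, 79.9]
eef_rot: [-3.14, -0.003, -0.369]
wrist_force: [8.5, 0.7, -0.5]
finger_gap: 11.7
```

```bash
python3 s.py
```

```text
17.28 p [559.7 195.2  79.9] yaw [-3.14e+00 -3.00e-03 -3.69e-01] q6 0.643 F [ 8.5  0.7 -0.5] M [ 0.221 -1.642  0.209] e6 -0.97 gap 11.75
```

Request:
arm_command(steps=[[0,[0,0,0],0.05],[0,[0,0,0],0.05]])

```text
clock: 17.45
eef_pos: [559.7, 195.1, 79.9]
eef_rot: [-3.139, -0.003, -0.469]
wrist_force: [9.5, 0.3, -1.0]
finger_gap: 11.8
```

```bash
python3 s.py
```

```text
17.45 p [559.7 195.1  79.9] yaw [-3.139e+00 -3.000e-03 -4.690e-01] q6 0.743 F [ 9.5  0.3 -1. ] M [ 0.159 -1.715  0.262] e6 -0.94 gap 11.8
```

Resistance started rising at q6≈0.56. Continuing in small steps.

Request:
arm_command(steps=[[0,[0,0,0],0.05],[0,[0,0,0],0.05]])

```text
clock: 17.62
eef_pos: [559.8, 195.1, 79.9]
eef_rot: [-3.139, -0.003, -0.569]
wrist_force: [9.9, 1.7, -1.2]
finger_gap: 11.6
```

```bash
python3 s.py
```

```text
17.62 p [559.8 195.1  79.9] yaw [-3.139e+00 -3.000e-03 -5.690e-01] q6 0.843 F [ 9.9  1.7 -1.2] M [ 0.107 -1.799  0.34 ] e6 -0.908 gap 11.59
```

Request:
arm_command(steps=[[0,[0,0,0],0.05],[0,[0,0,0],0.01],[0,[0,0,0],0],[0,[0,0,0],0]])

```text
clock: 17.95
eef_pos: [559.8, 195.1, 79.9]
eef_rot: [-3.139, -0.003, -0.627]
wrist_force: [10.5, 1.3, -1.5]
finger_gap: 11.4
```

```bash
python3 s.py
```

```text
17.95 p [559.8 195.1  79.9] yaw [-3.139e+00 -3.000e-03 -6.270e-01] q6 0.901 F [10.5  1.3 -1.5] M [ 0.138 -1.788  0.148] e6 0.29 gap 11.4
```

Request:
arm_command(steps=[[0.3,[0,0,0],0],[0.3,[0,0,0],0],[0.3,[0,0,-1.5],0],[0.3,[0,0,-3.5],0],[0.3,[0,0,0],0]])

```text
clock: 18.37
eef_pos: [560.1, 195.6, 134.6]
eef_rot: [-3.136, -0.004, -0.627]
wrist_force: [1.6, -0.0, 1.2]
finger_gap: 28.2
```

```bash
python3 s.py; python3 plan.py 625.5 69.6 126 0.08 5 0.3
```

```text
18.37 p [560.1 195.6 134.6] yaw [-3.136 -0.004 -0.627] q6 0.901 F [ 1.6 -0.   1.2] M [-0.024 -0.1   -0.01 ] e6 -0.005 gap 28.22
from [560.1 195.6 134.6] -0.627 D 142.2 dw 0.707 q6 0.901 clk 18.37
[[0.3,[2.11,1.06,0.14],-0.118],[0.3,[1.98,1.3,0.14],-0.118],[0.3,[1.81,1.53,0.14],-0.118],[0.3,[1.61,1.73,0.15],-0.118],[0.3,[1.4,1.91,0.14],-0.118]]
[[0.3,[1.17,2.05,0.15],-0.118]]
```

Request:
arm_command(steps=[[0.3,[2.1,1.05,0.15],-0.118],[0.3,[2.0,1.3,0.15],-0.118],[0.3,[1.8,1.5,0.15],-0.118],[0.3,[1.6,1.75,0.15],-0.118],[0.3,[1.4,1.9,0.15],-0.118]])

```text
clock: 18.78
eef_pos: [613.0, 89.3, 121.5]
eef_rot: [3.142, 0.0, -0.031]
wrist_force: [0.0, 1.0, 0.1]
finger_gap: 28.2
```

Request:
arm_command(steps=[[0.3,[1.15,2.05,0.1],-0.118],[0.3,[0,0,0],0],[0.3,[0,0,0],0]])

```text
clock: 19.03
eef_pos: [623.5, 68.6, 120.2]
eef_rot: [-3.141, 0.001, 0.078]
wrist_force: [0.1, 0.4, -0.3]
finger_gap: 27.9
```

```bash
python3 look.py w7; python3 fit.py w7;python3 plan.py 624.7 69.5 78.5 0.081 1 0.3
```

```text
[623.51783907  68.61754414 120.19484423] 0.049586172470030984
lid plane [ 2.5000e-03 -1.5400e-02  5.8509e+01]
lid [591.1 132.2] [147.8 147.7] 72.64349365234375
a 1348 exp 559.2 193.6 c [558.5 194.5] sz [36.1 12.7] ang 0.956 z 107.1
b 925 exp 529.4 98.2 c [528.7  99.4] sz [36.  12.4] ang 1.383 z 107.0
c 99 exp 624.8 68.4 c [623.1  69.7] sz [43.8 18.1] ang 0.082 z 119.0
d 1101 exp 654.6 163.8 c [653.5 164.8] sz [36.  12.3] ang 1.342 z 107.2
from [623.3  69.5 120.3] 0.078 D 41.8 dw 0.003 q6 -0.025 clk 19.08
[[0.3,[0.07,0.01,2.09],-0.002],[0.3,[0.07,0.0,2.09],-0.002]]
```

View pics/w7.png

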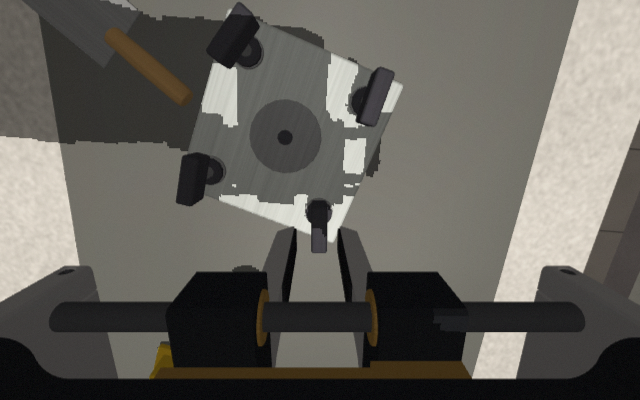

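Wing a measures 2.10 rad of turn in all, the tool's total is 2.11, so there was no slip. Wing c is centred at (319,230).

Request:
arm_command(steps=[[0.3,[0.14,0.02,1.6],0],[0.3,[0,0,1.5],0],[0.3,[0,0,1.0],0],[0.3,[0,0,0],0],[0,[0,0,0],0]], force=20)

```text
clock: 19.5
eef_pos: [624.7, 69.9, 79.5]
eef_rot: [-3.142, 0.001, 0.081]
wrist_force: [0.1, 0.4, 0.8]
finger_gap: 24.4
```

Request:
arm_command(steps=[[0,[0,0,0],0],[0,[0,0,0],0],[0,[0,0,0],0],[0,[0,0,0],0]])

```text
clock: 19.83
eef_pos: [625.1, 69.5, 80.5]
eef_rot: [-3.141, -0.001, 0.081]
wrist_force: [-4.9, 1.7, 6.6]
finger_gap: 11.7
```

```bash
python3 s.py
```

```text
19.83 p [625.1  69.5  80.5] yaw [-3.141e+00 -1.000e-03  8.100e-02] q6 -0.029 F [-4.9  1.7  6.6] M [ 0.181  0.682 -0.102] e6 -0.111 gap 11.65
```

Request:
arm_command(steps=[[0,[0,0,0],0.05],[0,[0,0,0],0.05],[0,[0,0,0],0.05],[0,[0,0,0],0.05],[0,[0,0,0],0.05]], force=60)

```text
clock: 20.25
eef_pos: [625.2, 69.5, 80.5]
eef_rot: [-3.141, -0.001, -0.171]
wrist_force: [-2.8, 1.3, 6.2]
finger_gap: 11.8
```

```bash
python3 s.py
```

```text
20.25 p [625.2  69.5  80.5] yaw [-3.141e+00 -1.000e-03 -1.710e-01] q6 0.224 F [-2.8  1.3  6.2] M [0.17  0.543 0.201] e6 -1.019 gap 11.78
```

Request:
arm_command(steps=[[0,[0,0,0],0.05],[0,[0,0,0],0.05],[0,[0,0,0],0.05]])

```text
clock: 20.5
eef_pos: [625.2, 69.5, 80.5]
eef_rot: [-3.141, -0.001, -0.321]
wrist_force: [-3.3, 1.0, 6.8]
finger_gap: 11.7
```

```bash
python3 s.py
```

```text
20.5 p [625.2  69.5  80.5] yaw [-3.141e+00 -1.000e-03 -3.210e-01] q6 0.374 F [-3.3  1.   6.8] M [0.156 0.635 0.22 ] e6 -1.015 gap 11.65
```

Request:
arm_command(steps=[[0,[0,0,0],0.05],[0,[0,0,0],0.05]])

```text
clock: 20.67
eef_pos: [625.3, 69.5, 80.5]
eef_rot: [-3.141, -0.001, -0.421]
wrist_force: [-2.2, 0.6, 5.1]
finger_gap: 11.4
```

```bash
python3 s.py
```

```text
20.67 p [625.3  69.5  80.5] yaw [-3.141e+00 -1.000e-03 -4.210e-01] q6 0.474 F [-2.2  0.6  5.1] M [0.168 0.546 0.265] e6 -1.014 gap 11.36
```

Request:
arm_command(steps=[[0,[0,0,0],0.05],[0,[0,0,0],0.05]])

```text
clock: 20.83
eef_pos: [625.3, 69.4, 80.5]
eef_rot: [-3.141, -0.001, -0.521]
wrist_force: [-3.3, 0.8, 5.1]
finger_gap: 11.4
```

```bash
python3 s.py
```

```text
20.83 p [625.3  69.4  80.5] yaw [-3.141e+00 -1.000e-03 -5.210e-01] q6 0.574 F [-3.3  0.8  5.1] M [0.114 0.533 0.191] e6 -1.012 gap 11.39
```

Request:
arm_command(steps=[[0,[0,0,0],0.05],[0,[0,0,0],0.05]])

```text
clock: 21.0
eef_pos: [625.3, 69.4, 80.5]
eef_rot: [-3.141, -0.001, -0.621]
wrist_force: [-2.4, 1.2, 6.0]
finger_gap: 11.5
```

```bash
python3 s.py
```

```text
21.0 p [625.3  69.4  80.5] yaw [-3.141e+00 -1.000e-03 -6.210e-01] q6 0.673 F [-2.4  1.2  6. ] M [0.087 0.498 0.311] e6 -1.011 gap 11.54
```

Request:
arm_command(steps=[[0,[0,0,0],0.05],[0,[0,0,0],0.05]])

```text
clock: 21.17
eef_pos: [625.3, 69.4, 80.5]
eef_rot: [-3.141, -0.001, -0.721]
wrist_force: [-1.3, 0.8, 5.9]
finger_gap: 11.7
```

```bash
python3 s.py
```

```text
21.17 p [625.3  69.4  80.5] yaw [-3.141e+00 -1.000e-03 -7.210e-01] q6 0.774 F [-1.3  0.8  5.9] M [0.085 0.516 0.283] e6 -1.009 gap 11.7
```

Request:
arm_command(steps=[[0,[0,0,0],0.05],[0,[0,0,0],0.05]])

```text
clock: 21.33
eef_pos: [625.3, 69.4, 80.4]
eef_rot: [-3.141, -0.001, -0.821]
wrist_force: [-2.7, 0.8, 5.9]
finger_gap: 11.8
```

```bash
python3 s.py
```

```text
21.33 p [625.3  69.4  80.4] yaw [-3.141e+00 -1.000e-03 -8.210e-01] q6 0.873 F [-2.7  0.8  5.9] M [0.015 0.479 0.224] e6 -0.988 gap 11.79
```

Request:
arm_command(steps=[[0,[0,0,0],0.05],[0,[0,0,0],0.05]])

```text
clock: 21.5
eef_pos: [625.3, 69.4, 80.5]
eef_rot: [-3.141, -0.001, -0.921]
wrist_force: [-2.9, 0.2, 5.1]
finger_gap: 11.5
```

```bash
python3 s.py
```

```text
21.5 p [625.3  69.4  80.5] yaw [-3.141e+00 -1.000e-03 -9.210e-01] q6 0.973 F [-2.9  0.2  5.1] M [0.064 0.409 0.245] e6 -0.962 gap 11.51
```

Request:
arm_command(steps=[[0,[0,0,0],0.05],[0,[0,0,0],0.05]])

```text
clock: 21.67
eef_pos: [625.4, 69.3, 80.5]
eef_rot: [-3.14, -0.001, -1.021]
wrist_force: [-1.3, 0.1, 4.7]
finger_gap: 11.4
```

```bash
python3 s.py
```

```text
21.67 p [625.4  69.3  80.5] yaw [-3.140e+00 -1.000e-03 -1.021e+00] q6 1.073 F [-1.3  0.1  4.7] M [-0.021  0.472  0.311] e6 -0.928 gap 11.43
```

Request:
arm_command(steps=[[0,[0,0,0],0.05],[0,[0,0,0],0.03],[0,[0,0,0],0],[0,[0,0,0],0]])

```text
clock: 22.0
eef_pos: [625.4, 69.3, 80.5]
eef_rot: [-3.14, -0.001, -1.099]
wrist_force: [-2.3, 0.9, 5.5]
finger_gap: 11.5
```

```bash
python3 s.py
```

```text
22.0 p [625.4  69.3  80.5] yaw [-3.140e+00 -1.000e-03 -1.099e+00] q6 1.151 F [-2.3  0.9  5.5] M [0.042 0.457 0.066] e6 0.242 gap 11.55
```

Request:
arm_command(steps=[[0.3,[0,0,0],0],[0.3,[0,0,0],0],[0.3,[0,0,-1.5],0],[0.3,[0,0,-3.5],0],[0.3,[0,0,0],0]])

```text
clock: 22.42
eef_pos: [627.2, 69.4, 135.4]
eef_rot: [-3.134, -0.003, -1.099]
wrist_force: [1.0, 0.8, 1.3]
finger_gap: 28.0
```

```bash
python3 s.py; python3 plan.py 530.2 100 126 -0.178 5 0.3
```

```text
22.42 p [627.2  69.4 135.4] yaw [-3.134e+00 -3.000e-03 -1.099e+00] q6 1.151 F [1.  0.8 1.3] M [-0.011 -0.055  0.022] e6 -0.003 gap 28.01
from [627.2  69.4 135.4] -1.099 D 102.1 dw 0.921 q6 1.151 clk 22.42
[[0.3,[-0.89,0.91,0.12],-0.115],[0.3,[-0.99,0.8,0.12],-0.115],[0.3,[-1.08,0.68,0.12],-0.115],[0.3,[-1.14,0.55,0.12],-0.115],[0.3,[-1.2,0.41,0.11],-0.115]]
[[0.3,[-1.24,0.27,0.12],-0.115],[0.3,[-1.27,0.13,0.11],-0.115],[0.3,[-1.27,-0.01,0.12],-0.115]]
```

Request:
arm_command(steps=[[0.3,[-0.9,0.9,0.15],-0.115],[0.3,[-1.0,0.8,0.15],-0.115],[0.3,[-1.1,0.7,0.15],-0.115],[0.3,[-1.15,0.55,0.15],-0.115],[0.3,[-1.2,0.4,0.15],-0.115]])

```text
clock: 22.83
eef_pos: [563.6, 88.9, 122.0]
eef_rot: [-3.141, -0.001, -0.518]
wrist_force: [0.8, 0.6, 0.2]
finger_gap: 28.1
```

Request:
arm_command(steps=[[0.3,[-1.25,0.25,0.1],-0.115],[0.3,[-1.25,0.15,0.1],-0.115],[0.3,[-1.25,0,0.1],-0.115],[0.3,[0,0,0],0],[0.3,[0,0,0],0]])

```text
clock: 23.25
eef_pos: [528.3, 100.1, 119.4]
eef_rot: [-3.141, -0.001, -0.182]
wrist_force: [0.7, 0.9, -0.2]
finger_gap: 28.4
```

```bash
python3 look.py w8; python3 fit.py w8;python3 plan.py 529.3 99.8 79 -0.176 1 0.3
```

```text
[528.31074423 100.14269227 119.37380652] 0.02675181005586273
lid plane [-4.50000e-03 -1.00000e-04  5.72435e+01]
lid [590.8 132.5] [147.6 147.6] 72.67054748535156
a 1106 exp 559.2 193.6 c [558.2 194.6] sz [35.9 12. ] ang 0.949 z 107.2
b 113 exp 529.4 98.2 c [526.3 101.4] sz [18.  47.5] ang -0.181 z 119.1
c 828 exp 624.8 68.4 c [623.5  69.8] sz [35.8 12.7] ang 0.478 z 106.8
d 1180 exp 654.6 163.8 c [653.1 164.9] sz [36.  13.1] ang 1.339 z 106.9
from [528.6 100.  119.3] -0.183 D 40.3 dw 0.007 q6 0.302 clk 23.3
[[0.3,[0.03,0.0,2.02],-0.004],[0.3,[0.04,0.01,2.01],-0.004]]
```

View pics/w8.png

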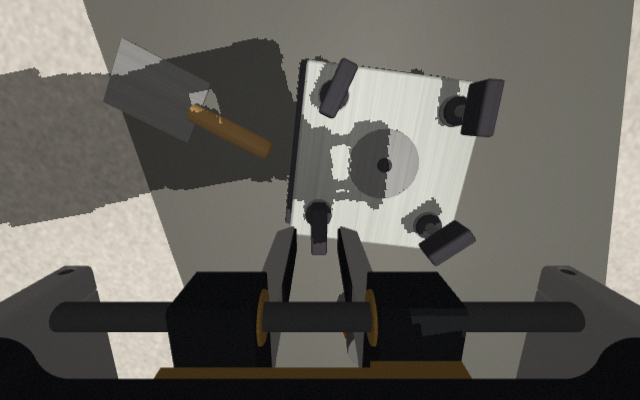

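Wing b is centred at (319,230), and the lid already looks nearly level at 57.2.

Request:
arm_command(steps=[[0.3,[0.07,0,1.6],0],[0.3,[0,0,1.5],0],[0.3,[0,0,0.9],0],[0.3,[0,0,0],0],[0,[0,0,0],0]], force=20)

```text
clock: 23.72
eef_pos: [529.0, 99.8, 78.9]
eef_rot: [3.141, 0.0, -0.181]
wrist_force: [-0.2, 0.3, -0.2]
finger_gap: 24.5
```

Request:
arm_command(steps=[[0,[0,0,0],0],[0,[0,0,0],0],[0,[0,0,0],0],[0,[0,0,0],0]])

```text
clock: 24.05
eef_pos: [529.7, 99.9, 79.8]
eef_rot: [-3.141, -0.003, -0.18]
wrist_force: [5.9, -1.1, -2.1]
finger_gap: 11.5
```

```bash
python3 s.py
```

```text
24.05 p [529.7  99.9  79.8] yaw [-3.141e+00 -3.000e-03 -1.800e-01] q6 0.298 F [ 5.9 -1.1 -2.1] M [-0.186 -0.907 -0.1  ] e6 -0.121 gap 11.51
```

Request:
arm_command(steps=[[0,[0,0,0],0.05],[0,[0,0,0],0.05],[0,[0,0,0],0.05],[0,[0,0,0],0.05],[0,[0,0,0],0.05]], force=60)

```text
clock: 24.47
eef_pos: [529.9, 99.8, 79.9]
eef_rot: [-3.14, -0.003, -0.432]
wrist_force: [6.9, -0.5, -3.9]
finger_gap: 11.6
```

```bash
python3 s.py
```

```text
24.47 p [529.9  99.8  79.9] yaw [-3.14e+00 -3.00e-03 -4.32e-01] q6 0.55 F [ 6.9 -0.5 -3.9] M [-0.282 -1.198  0.173] e6 -1.027 gap 11.63
```

Request:
arm_command(steps=[[0,[0,0,0],0.05],[0,[0,0,0],0.05],[0,[0,0,0],0.05]])

```text
clock: 24.72
eef_pos: [529.9, 99.8, 79.8]
eef_rot: [-3.14, -0.003, -0.582]
wrist_force: [7.5, -2.1, -4.5]
finger_gap: 11.4
```

```bash
python3 s.py
```

```text
24.72 p [529.9  99.8  79.8] yaw [-3.14e+00 -3.00e-03 -5.82e-01] q6 0.7 F [ 7.5 -2.1 -4.5] M [-0.341 -1.337  0.214] e6 -1.027 gap 11.4
```

Request:
arm_command(steps=[[0,[0,0,0],0.05],[0,[0,0,0],0.05]])

```text
clock: 24.88
eef_pos: [530.0, 99.7, 79.8]
eef_rot: [-3.139, -0.003, -0.682]
wrist_force: [8.3, -2.7, -3.4]
finger_gap: 11.7
```

```bash
python3 s.py
```

```text
24.88 p [530.   99.7  79.8] yaw [-3.139e+00 -3.000e-03 -6.820e-01] q6 0.8 F [ 8.3 -2.7 -3.4] M [-0.401 -1.345  0.249] e6 -1.026 gap 11.66
```

Request:
arm_command(steps=[[0,[0,0,0],0.05],[0,[0,0,0],0.05]])

```text
clock: 25.05
eef_pos: [530.1, 99.7, 79.8]
eef_rot: [-3.139, -0.003, -0.782]
wrist_force: [8.3, -2.1, -3.7]
finger_gap: 11.3
```

```bash
python3 s.py
```

```text
25.05 p [530.1  99.7  79.8] yaw [-3.139e+00 -3.000e-03 -7.820e-01] q6 0.9 F [ 8.3 -2.1 -3.7] M [-0.491 -1.423  0.247] e6 -1.026 gap 11.26
```

Request:
arm_command(steps=[[0,[0,0,0],0.05],[0,[0,0,0],0.05]])

```text
clock: 25.22
eef_pos: [530.1, 99.6, 79.8]
eef_rot: [-3.139, -0.003, -0.882]
wrist_force: [8.6, -3.8, -3.6]
finger_gap: 11.6
```

```bash
python3 s.py
```

```text
25.22 p [530.1  99.6  79.8] yaw [-3.139e+00 -3.000e-03 -8.820e-01] q6 1.0 F [ 8.6 -3.8 -3.6] M [-0.549 -1.464  0.198] e6 -1.026 gap 11.56
```

Request:
arm_command(steps=[[0,[0,0,0],0.05],[0,[0,0,0],0.05]])

```text
clock: 25.38
eef_pos: [530.1, 99.6, 79.8]
eef_rot: [-3.139, -0.002, -0.982]
wrist_force: [9.2, -4.2, -4.3]
finger_gap: 11.5
```

```bash
python3 s.py
```

```text
25.38 p [530.1  99.6  79.8] yaw [-3.139e+00 -2.000e-03 -9.820e-01] q6 1.1 F [ 9.2 -4.2 -4.3] M [-0.555 -1.474  0.198] e6 -1.026 gap 11.49
```

Request:
arm_command(steps=[[0,[0,0,0],0.05],[0,[0,0,0],0.05]])

```text
clock: 25.55
eef_pos: [530.2, 99.5, 79.8]
eef_rot: [-3.138, -0.002, -1.082]
wrist_force: [8.9, -3.9, -4.4]
finger_gap: 11.6
```

```bash
python3 s.py
```

```text
25.55 p [530.2  99.5  79.8] yaw [-3.138e+00 -2.000e-03 -1.082e+00] q6 1.2 F [ 8.9 -3.9 -4.4] M [-0.639 -1.555  0.217] e6 -1.026 gap 11.6
```

Request:
arm_command(steps=[[0,[0,0,0],0.05],[0,[0,0,0],0.05]])

```text
clock: 25.72
eef_pos: [530.2, 99.5, 79.8]
eef_rot: [-3.138, -0.002, -1.182]
wrist_force: [8.6, -4.1, -5.3]
finger_gap: 11.7
```

```bash
python3 s.py
```

```text
25.72 p [530.2  99.5  79.8] yaw [-3.138e+00 -2.000e-03 -1.182e+00] q6 1.3 F [ 8.6 -4.1 -5.3] M [-0.706 -1.6    0.22 ] e6 -1.006 gap 11.7
```

Request:
arm_command(steps=[[0,[0,0,0],0.05],[0,[0,0,0],0.05]])

```text
clock: 25.88
eef_pos: [530.2, 99.4, 79.9]
eef_rot: [-3.138, -0.002, -1.282]
wrist_force: [9.4, -4.3, -4.5]
finger_gap: 11.7
```

```bash
python3 s.py
```

```text
25.88 p [530.2  99.4  79.9] yaw [-3.138e+00 -2.000e-03 -1.282e+00] q6 1.4 F [ 9.4 -4.3 -4.5] M [-0.82  -1.544  0.311] e6 -0.971 gap 11.68
```

Request:
arm_command(steps=[[0,[0,0,0],0.05],[0,[0,0,0],0.05]])

```text
clock: 26.05
eef_pos: [530.2, 99.4, 79.9]
eef_rot: [-3.138, -0.002, -1.382]
wrist_force: [10.3, -6.1, -4.7]
finger_gap: 11.9
```

```bash
python3 s.py
```

```text
26.05 p [530.2  99.4  79.9] yaw [-3.138e+00 -2.000e-03 -1.382e+00] q6 1.5 F [10.3 -6.1 -4.7] M [-0.895 -1.524  0.314] e6 -0.937 gap 11.88
```

Request:
arm_command(steps=[[0,[0,0,0],0.05],[0,[0,0,0],0.025],[0,[0,0,0],0],[0,[0,0,0],0]])

```text
clock: 26.38
eef_pos: [530.2, 99.3, 79.9]
eef_rot: [-3.138, -0.001, -1.455]
wrist_force: [10.3, -5.3, -4.3]
finger_gap: 11.6
```

```bash
python3 s.py
```

```text
26.38 p [530.2  99.3  79.9] yaw [-3.138e+00 -1.000e-03 -1.455e+00] q6 1.573 F [10.3 -5.3 -4.3] M [-0.983 -1.529  0.144] e6 0.239 gap 11.6
```

Request:
arm_command(steps=[[0.3,[0,0,0],0],[0.3,[0,0,0],0],[0.3,[0,0,-1.5],0],[0.3,[0,0,-3.5],0],[0.3,[0,0,0],0]])

```text
clock: 26.8
eef_pos: [530.8, 100.4, 134.6]
eef_rot: [-3.134, 0.0, -1.454]
wrist_force: [0.9, -0.5, 1.1]
finger_gap: 27.9
```

```bash
python3 s.py; python3 plan.py 656 165.2 126 -0.229 5 0.3
```

```text
26.8 p [530.8 100.4 134.6] yaw [-3.134  0.    -1.454] q6 1.573 F [ 0.9 -0.5  1.1] M [ 0.073 -0.063  0.014] e6 0.001 gap 27.94
from [530.8 100.4 134.6] -1.454 D 141.2 dw 1.225 q6 1.573 clk 26.8
[[0.3,[-0.45,-1.2,0.08],-0.111],[0.3,[-0.32,-1.24,0.08],-0.111],[0.3,[-0.18,-1.27,0.08],-0.111],[0.3,[-0.04,-1.28,0.08],-0.111],[0.3,[0.11,-1.28,0.08],-0.111]]
[[0.3,[0.25,-1.26,0.08],-0.111],[0.3,[0.38,-1.22,0.08],-0.111],[0.3,[0.52,-1.17,0.08],-0.111],[0.3,[0.65,-1.11,0.07],-0.111],[0.3,[0.76,-1.03,0.08],-0.111]]
[[0.3,[0.87,-0.93,0.07],-0.111]]
```

Request:
arm_command(steps=[[0.3,[-0.45,-1.2,0.1],-0.111],[0.3,[-0.3,-1.25,0.1],-0.111],[0.3,[-0.2,-1.25,0.1],-0.111],[0.3,[-0.05,-1.3,0.1],-0.111],[0.3,[0.1,-1.3,0.1],-0.111]])

```text
clock: 27.22
eef_pos: [586.3, 130.3, 124.3]
eef_rot: [-3.141, -0.0, -0.894]
wrist_force: [0.3, 1.5, -0.5]
finger_gap: 28.6
```

Request:
arm_command(steps=[[0.3,[0.25,-1.25,0.1],-0.111],[0.3,[0.4,-1.2,0.1],-0.111],[0.3,[0.5,-1.15,0.1],-0.111],[0.3,[0.65,-1.1,0.1],-0.111],[0.3,[0.75,-1.05,0.1],-0.111]])

```text
clock: 27.63
eef_pos: [642.8, 159.4, 119.3]
eef_rot: [-3.141, -0.0, -0.339]
wrist_force: [-0.3, -0.4, -0.1]
finger_gap: 28.2
```

Request:
arm_command(steps=[[0.3,[0.85,-0.95,0.1],-0.116],[0.3,[0,0,0],0],[0.3,[0,0,0],0]])

```text
clock: 27.88
eef_pos: [653.2, 165.2, 117.8]
eef_rot: [3.142, 0.0, -0.231]
wrist_force: [-0.6, -0.6, -0.5]
finger_gap: 28.6
```

```bash
python3 look.py w9; python3 fit.py w9;python3 plan.py 654.6 165 79 -0.230 1 0.3
```

```text
[653.22627187 165.23441501 117.76805265] 0.03019978375787915
lid plane [-2.43000e-02 -1.65000e-02  5.73509e+01]
lid [596.5 147.3] [118.  148.3] 72.76582336425781
a 838 exp 559.2 193.6 c [558.6 194.9] sz [36.4 12.3] ang 0.951 z 107.1
c 595 exp 624.8 68.4 c [623.6  70.1] sz [36.4 12.8] ang 0.494 z 107.0
d 149 exp 654.6 163.8 c [652.5 166. ] sz [18.4 48.4] ang -0.228 z 119.0
from [653.  165.  117.9] -0.232 D 39.0 dw 0.002 q6 0.425 clk 27.93
[[0.3,[0.15,-0.04,3.89],-0.002]]
```

View pics/w9.png

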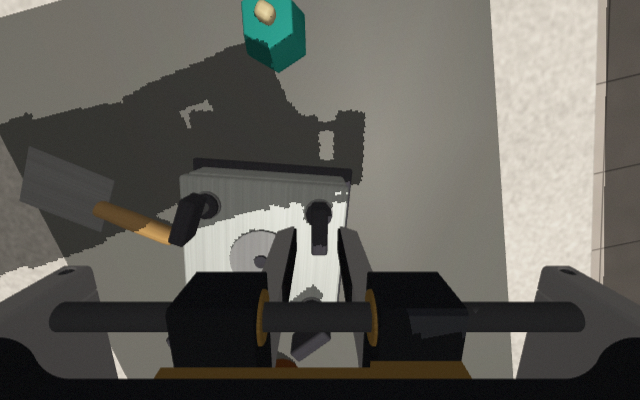

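Wing d is centred at (319,230).

Request:
arm_command(steps=[[0.3,[0.15,-0.03,1.5],0],[0.3,[0,0,1.5],0],[0.3,[0,0,0.8],0],[0.3,[0,0,0],0],[0,[0,0,0],0]], force=20)

```text
clock: 28.35
eef_pos: [654.7, 164.9, 80.3]
eef_rot: [3.142, 0.0, -0.23]
wrist_force: [0.2, 0.5, 0.4]
finger_gap: 24.6
```

Request:
arm_command(steps=[[0,[0,0,0],0],[0,[0,0,0],0],[0,[0,0,0],0],[0,[0,0,0],0]])

```text
clock: 28.68
eef_pos: [655.1, 165.1, 81.1]
eef_rot: [-3.141, -0.001, -0.228]
wrist_force: [-3.9, 0.2, 5.6]
finger_gap: 11.7
```

```bash
python3 s.py
```

```text
28.68 p [655.1 165.1  81.1] yaw [-3.141e+00 -1.000e-03 -2.280e-01] q6 0.421 F [-3.9  0.2  5.6] M [-0.068  0.672 -0.126] e6 -0.126 gap 11.67
```

Request:
arm_command(steps=[[0,[0,0,0],0.05],[0,[0,0,0],0.05],[0,[0,0,0],0.05],[0,[0,0,0],0.05],[0,[0,0,0],0.05]], force=60)

```text
clock: 29.1
eef_pos: [655.2, 165.1, 81.1]
eef_rot: [-3.141, -0.001, -0.48]
wrist_force: [-2.7, -0.8, 6.4]
finger_gap: 11.7
```

```bash
python3 s.py
```

```text
29.1 p [655.2 165.1  81.1] yaw [-3.141e+00 -1.000e-03 -4.800e-01] q6 0.673 F [-2.7 -0.8  6.4] M [-0.144  0.441  0.261] e6 -1.033 gap 11.69
```

Request:
arm_command(steps=[[0,[0,0,0],0.05],[0,[0,0,0],0.05],[0,[0,0,0],0.05]])

```text
clock: 29.35
eef_pos: [655.3, 165.1, 81.1]
eef_rot: [-3.141, -0.001, -0.63]
wrist_force: [-1.8, -0.4, 5.2]
finger_gap: 11.4
```

```bash
python3 s.py
```

```text
29.35 p [655.3 165.1  81.1] yaw [-3.141e+00 -1.000e-03 -6.300e-01] q6 0.823 F [-1.8 -0.4  5.2] M [-0.195  0.389  0.194] e6 -1.032 gap 11.41
```

Request:
arm_command(steps=[[0,[0,0,0],0.05],[0,[0,0,0],0.05]])

```text
clock: 29.52
eef_pos: [655.3, 165.0, 81.1]
eef_rot: [-3.141, -0.001, -0.73]
wrist_force: [-1.7, -1.9, 4.8]
finger_gap: 11.0
```

```bash
python3 s.py
```

```text
29.52 p [655.3 165.   81.1] yaw [-3.141e+00 -1.000e-03 -7.300e-01] q6 0.923 F [-1.7 -1.9  4.8] M [-0.231  0.35   0.182] e6 -1.032 gap 11.04
```

Request:
arm_command(steps=[[0,[0,0,0],0.05],[0,[0,0,0],0.05]])

```text
clock: 29.68
eef_pos: [655.4, 165.0, 81.1]
eef_rot: [-3.14, -0.001, -0.83]
wrist_force: [-1.3, -1.3, 5.4]
finger_gap: 11.7
```

```bash
python3 s.py
```

```text
29.68 p [655.4 165.   81.1] yaw [-3.14e+00 -1.00e-03 -8.30e-01] q6 1.023 F [-1.3 -1.3  5.4] M [-0.223  0.373  0.204] e6 -1.031 gap 11.67
```

Request:
arm_command(steps=[[0,[0,0,0],0.05],[0,[0,0,0],0.05]])

```text
clock: 29.85
eef_pos: [655.4, 165.0, 81.1]
eef_rot: [-3.14, -0.001, -0.93]
wrist_force: [-1.4, -0.8, 5.2]
finger_gap: 11.7
```

```bash
python3 s.py
```

```text
29.85 p [655.4 165.   81.1] yaw [-3.14e+00 -1.00e-03 -9.30e-01] q6 1.123 F [-1.4 -0.8  5.2] M [-0.328  0.289  0.234] e6 -1.031 gap 11.67
```

Request:
arm_command(steps=[[0,[0,0,0],0.05],[0,[0,0,0],0.05]])

```text
clock: 30.02
eef_pos: [655.4, 164.9, 81.1]
eef_rot: [-3.14, -0.001, -1.03]
wrist_force: [-1.5, -1.6, 5.5]
finger_gap: 11.2
```

```bash
python3 s.py
```

```text
30.02 p [655.4 164.9  81.1] yaw [-3.14e+00 -1.00e-03 -1.03e+00] q6 1.223 F [-1.5 -1.6  5.5] M [-0.308  0.286  0.221] e6 -1.031 gap 11.23
```

Request:
arm_command(steps=[[0,[0,0,0],0.05],[0,[0,0,0],0.05]])

```text
clock: 30.18
eef_pos: [655.4, 164.9, 81.1]
eef_rot: [-3.14, -0.001, -1.13]
wrist_force: [-1.7, -2.4, 5.2]
finger_gap: 11.5
```

```bash
python3 s.py
```

```text
30.18 p [655.4 164.9  81.1] yaw [-3.14e+00 -1.00e-03 -1.13e+00] q6 1.323 F [-1.7 -2.4  5.2] M [-0.365  0.252  0.251] e6 -1.031 gap 11.54
```

Request:
arm_command(steps=[[0,[0,0,0],0.05],[0,[0,0,0],0.05]])

```text
clock: 30.35
eef_pos: [655.4, 164.8, 81.1]
eef_rot: [-3.14, -0.001, -1.23]
wrist_force: [-1.0, -2.6, 6.0]
finger_gap: 11.9
```

```bash
python3 s.py
```

```text
30.35 p [655.4 164.8  81.1] yaw [-3.14e+00 -1.00e-03 -1.23e+00] q6 1.423 F [-1.  -2.6  6. ] M [-0.463  0.232  0.252] e6 -1.0 gap 11.92
```

Request:
arm_command(steps=[[0,[0,0,0],0.05],[0,[0,0,0],0.05]])

```text
clock: 30.52
eef_pos: [655.4, 164.8, 81.0]
eef_rot: [-3.14, -0.001, -1.33]
wrist_force: [-1.3, -2.8, 5.3]
finger_gap: 11.4
```

```bash
python3 s.py
```

```text
30.52 p [655.4 164.8  81. ] yaw [-3.14e+00 -1.00e-03 -1.33e+00] q6 1.523 F [-1.3 -2.8  5.3] M [-0.45   0.309  0.281] e6 -0.965 gap 11.42
```

Request:
arm_command(steps=[[0,[0,0,0],0.05],[0,[0,0,0],0.05]])

```text
clock: 30.68
eef_pos: [655.5, 164.8, 81.1]
eef_rot: [-3.14, -0.001, -1.43]
wrist_force: [-0.8, -2.5, 5.6]
finger_gap: 11.6
```

```bash
python3 s.py
```

```text
30.68 p [655.5 164.8  81.1] yaw [-3.14e+00 -1.00e-03 -1.43e+00] q6 1.623 F [-0.8 -2.5  5.6] M [-0.457  0.206  0.326] e6 -0.931 gap 11.56
```

Request:
arm_command(steps=[[0,[0,0,0],0.04],[0,[0,0,0],0],[0,[0,0,0],0],[0,[0,0,0],0]])

```text
clock: 31.02
eef_pos: [655.5, 164.7, 81.1]
eef_rot: [-3.14, -0.0, -1.468]
wrist_force: [-1.7, -2.0, 6.0]
finger_gap: 11.6
```

```bash
python3 s.py
```

```text
31.02 p [655.5 164.7  81.1] yaw [-3.14  -0.    -1.468] q6 1.661 F [-1.7 -2.   6. ] M [-0.46   0.308  0.03 ] e6 0.031 gap 11.65
```

Request:
arm_command(steps=[[0.3,[0,0,0],0],[0.3,[0,0,0],0],[0.3,[0,0,-1.5],0],[0.3,[0,0,-3.5],0],[0.3,[0,0,0],0]])

```text
clock: 31.43
eef_pos: [657.0, 165.5, 136.2]
eef_rot: [-3.134, 0.001, -1.468]
wrist_force: [0.8, -0.5, 1.5]
finger_gap: 28.3
```

```bash
python3 s.py; python3 plan.py 560 195.3 126 -0.627 5 0.3; python3 plan.py 650 140 200 -0.6 5 0.3
```

```text
31.43 p [657.  165.5 136.2] yaw [-3.134e+00  1.000e-03 -1.468e+00] q6 1.661 F [ 0.8 -0.5  1.5] M [ 0.039 -0.016 -0.018] e6 0.0 gap 28.34
from [657.  165.5 136.2] -1.468 D 102.0 dw 0.841 q6 1.661 clk 31.43
[[0.3,[-0.57,1.34,0.15],-0.12],[0.3,[-0.72,1.26,0.15],-0.12],[0.3,[-0.87,1.16,0.14],-0.12],[0.3,[-1.0,1.05,0.15],-0.12],[0.3,[-1.11,0.92,0.14],-0.12]]
[[0.3,[-1.22,0.78,0.15],-0.12],[0.3,[-1.3,0.64,0.14],-0.12]]
from [657.  165.5 136.2] -1.468 D 69.1 dw 0.868 q6 1.661 clk 31.43
[[0.3,[0.31,0.12,-0.8],-0.108],[0.3,[0.29,0.15,-0.8],-0.108],[0.3,[0.28,0.18,-0.8],-0.108],[0.3,[0.25,0.21,-0.8],-0.108],[0.3,[0.23,0.24,-0.79],-0.108]]
[[0.3,[0.2,0.26,-0.8],-0.108],[0.3,[0.17,0.29,-0.79],-0.108],[0.3,[0.15,0.3,-0.8],-0.108]]
```

All four have been taken to snug. Loads estimated at the moment of tightening are a≈47, c≈44, b≈40 and d≈38 N. The lid wasn't flat yet when a and c were set, so their load may have relaxed. I'll go back to a and feel it with a tiny turn.

Request:
arm_command(steps=[[0.3,[-0.55,1.35,0.15],-0.12],[0.3,[-0.7,1.25,0.15],-0.12],[0.3,[-0.85,1.15,0.15],-0.12],[0.3,[-1.0,1.05,0.15],-0.12],[0.3,[-1.1,0.9,0.15],-0.12]])

```text
clock: 31.85
eef_pos: [585.5, 186.1, 122.4]
eef_rot: [-3.141, -0.0, -0.862]
wrist_force: [-0.8, 0.5, -0.8]
finger_gap: 28.5
```

Request:
arm_command(steps=[[0.3,[-1.2,0.8,0.1],-0.12],[0.3,[-1.3,0.65,0.1],-0.12],[0.3,[0,0,0],0],[0.3,[0,0,0],0]])

```text
clock: 32.18
eef_pos: [558.5, 194.1, 120.9]
eef_rot: [-3.141, -0.0, -0.631]
wrist_force: [-0.1, -0.6, 0.7]
finger_gap: 28.2
```

```bash
python3 look.py w10; python3 fit.py w10;python3 plan.py 559.3 195.2 79.5 -0.625 1 0.3
```

```text
[558.45628889 194.10620087 120.8861485 ] 0.029719165161271335
lid plane [-6.02000e-02 -1.65000e-02  5.82365e+01]
lid [597.9 131.8] [146.5 136.9] 73.22630310058594
a 822 exp 559.2 193.6 c [557.3 197.9] sz [34.5 39.2] ang -1.171 z 107.7
b 262 exp 529.4 98.2 c [519.8  98.9] sz [18.4 12.4] ang 0.152 z 107.0
c 359 exp 624.8 68.4 c [630.3  73.7] sz [21.1 12.7] ang 0.442 z 106.6
d 917 exp 654.6 163.8 c [653.6 165.3] sz [36.1 12.7] ang 0.1 z 106.9
from [558.9 193.9 120.8] -0.632 D 41.3 dw 0.007 q6 0.904 clk 32.23
[[0.3,[-0.02,-0.06,2.07],-0.003],[0.3,[-0.02,-0.07,2.06],-0.003]]
```

View pics/w10.png

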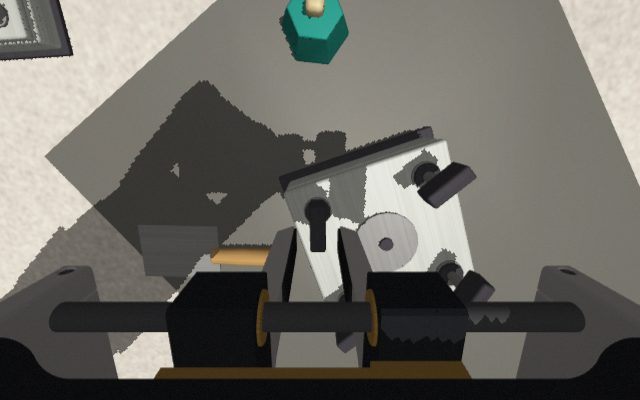

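Request:
arm_command(steps=[[0.3,[-0.04,-0.12,1.6],-0.004],[0.3,[0,0,1.5],0],[0.3,[0,0,1.0],0],[0.3,[0,0,0],0],[0,[0,0,0],0]], force=20)

```text
clock: 32.65
eef_pos: [559.0, 194.9, 79.3]
eef_rot: [3.141, 0.0, -0.626]
wrist_force: [-0.7, -0.0, 0.5]
finger_gap: 24.4
```

Request:
arm_command(steps=[[0,[0,0,0],0],[0,[0,0,0],0],[0,[0,0,0],0],[0,[0,0,0],0]])

```text
clock: 32.98
eef_pos: [559.6, 194.9, 80.4]
eef_rot: [-3.14, -0.002, -0.624]
wrist_force: [5.8, -2.8, -0.2]
finger_gap: 12.1
```

Request:
arm_command(steps=[[0,[0,0,0],0],[0,[0,0,0],0.01],[0,[0,0,0],0.01],[0,[0,0,0],0.01]], force=60)

```text
clock: 33.32
eef_pos: [559.7, 194.8, 80.4]
eef_rot: [-3.14, -0.002, -0.655]
wrist_force: [5.8, -3.0, -1.3]
finger_gap: 11.5
```

```bash
python3 s.py
```

```text
33.32 p [559.7 194.8  80.4] yaw [-3.14e+00 -2.00e-03 -6.55e-01] q6 0.928 F [ 5.8 -3.  -1.3] M [-0.478 -0.869  0.349] e6 0.109 gap 11.46
```

Request:
arm_command(steps=[[0,[0,0,0],0.01]])

```text
clock: 33.4
eef_pos: [559.7, 194.8, 80.4]
eef_rot: [-3.14, -0.002, -0.664]
wrist_force: [5.3, -1.6, -1.4]
finger_gap: 11.5
```

```bash
python3 s.py
```

```text
33.4 p [559.7 194.8  80.4] yaw [-3.14e+00 -2.00e-03 -6.64e-01] q6 0.938 F [ 5.3 -1.6 -1.4] M [-0.483 -0.834  0.346] e6 0.116 gap 11.45
```

Screw a still holds: turning moment ≈0.365 N m, about 45–49 N, so it hasn't relaxed and no more is needed. a kept its load, so c, set at ≈44 N, needs no probe. Releasing and taking a last look.

Request:
arm_command(steps=[[0.3,[0,0,0],0],[0.3,[0,0,0],0],[0.3,[0,0,-1.5],0],[0.3,[0,0,-3.5],0],[0.3,[0,0,-3],0]])

```text
clock: 33.82
eef_pos: [558.2, 195.1, 160.6]
eef_rot: [3.141, 0.001, -0.664]
wrist_force: [0.2, 0.1, 0.7]
finger_gap: 28.5
```

```bash
python3 s.py; python3 plan.py 650 75 215 -0.627 7 0.3
```

```text
33.82 p [558.2 195.1 160.6] yaw [ 3.141e+00  1.000e-03 -6.640e-01] q6 0.938 F [0.2 0.1 0.7] M [-0.051 -0.034 -0.021] e6 -0.003 gap 28.47
from [558.2 195.1 160.6] -0.664 D 160.7 dw 0.037 q6 0.938 clk 33.82
[[0.3,[2.09,0.54,-0.78],-0.005],[0.3,[2.09,0.55,-0.78],-0.005],[0.3,[2.08,0.57,-0.78],-0.005],[0.3,[2.08,0.58,-0.77],-0.005],[0.3,[2.08,0.58,-0.78],-0.005]]
[[0.3,[2.08,0.6,-0.77],-0.005],[0.3,[2.07,0.6,-0.78],-0.005]]
```

Request:
arm_command(steps=[[0.3,[1.3,2.2,-1.0],0],[0.3,[1.3,2.2,-1.0],0],[0.3,[1.3,2.2,-1.0],0],[0.3,[1.3,2.2,-1.0],0],[0.3,[1.3,2.2,-1.0],0]])

```text
clock: 34.23
eef_pos: [541.6, 67.5, 210.2]
eef_rot: [-3.141, 0.0, -0.664]
wrist_force: [-0.2, -0.4, 0.2]
finger_gap: 28.3
```

Request:
arm_command(steps=[[0.3,[0,0,0],0],[0.3,[0,0,0],0],[0.3,[0,0,0],0]])

```text
clock: 34.48
eef_pos: [542.0, 68.9, 209.3]
eef_rot: [-3.142, 0.0, -0.664]
wrist_force: [-0.3, 0.4, -0.3]
finger_gap: 27.9
```

```bash
python3 look.py w11; python3 fit.py w11
python3 - <<'E'
from h import *
for n in ('side','top'):
    p,d=manip.camera(n); cv2.imwrite(f'pics/{n}1.png',p[:,:,::-1])
a=cv2.imread('pics/side1.png')[130:300,200:440]; b=cv2.imread('pics/side0.png')[130:300,200:440]
cv2.imwrite('pics/cmp.png',cv2.resize(np.vstack([b,a]),None,fx=1.7,fy=1.7,interpolation=cv2.INTER_CUBIC))
E
```

```text
[541.98895386  68.94105125 209.2638527 ] 0.015097572985655476
lid plane [-5.70000e-03  1.60000e-03  5.71431e+01]
lid [591.2 132.1] [147.9 148.1] 72.5290298461914
a 536 exp 559.2 193.6 c [558.6 194.8] sz [35.4 12.4] ang 0.919 z 107.1
b 405 exp 529.4 98.2 c [528.7  99.3] sz [35.6 11.9] ang 0.124 z 107.2
c 450 exp 624.8 68.4 c [623.9  69.5] sz [35.7 12.5] ang 0.474 z 107.1
d 589 exp 654.6 163.8 c [653.5 164.8] sz [36.3 11.9] ang 0.087 z 107.2
```

View pics/w11.png

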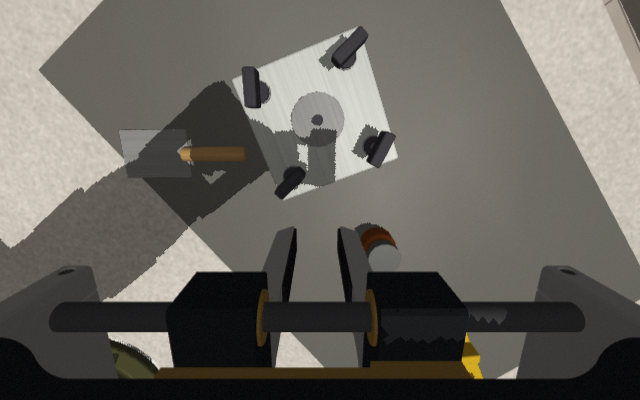

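View pics/cmp.png

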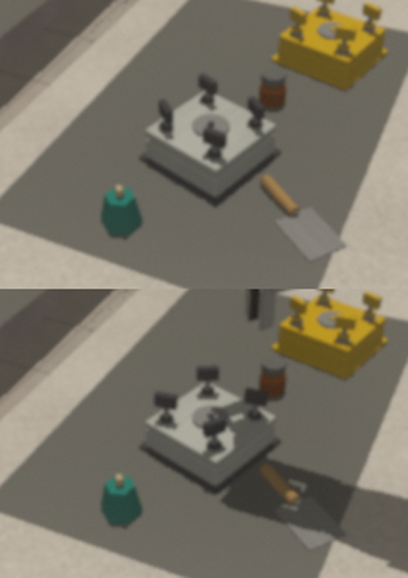

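The last pictures show the lid level at 57.1 mm (seated is 57), the wings standing where I left them, and the knife, jar and model unmoved. Handing in.

```bash
python3 -c "
from cell import manip
print(manip.sign_off())"
```

```text
the job is handed in; nothing more can be done
None
```

The flask is closed: all four wing screws are snug by my estimates and the lid sits flush. I handed it in at about 35 s on the robot's clock.

**What I did:** I tightened the larger silver flask's screws crisscross in the order a, c, b, d. The first round was 1.05 rad each. In the second round I turned each screw until the resistance rose, then about 0.33 rad further.

**Last checks:**
- **Lid:** the wrist camera put its top at 57.1 mm (57 is fully seated), level to within about 0.006 rad.
- **Turns:** the wing angles in the pictures matched the tool's rotation to about 0.01 rad, so the grip did not slip.
- **Bystanders:** in the before and after side pictures, the knife, jar and model had not moved.

**Clamping loads:** I estimated these from joint-6 effort, because the wrist moment reading was too noisy at about ±0.05 N m.

| Screw | Estimated load (N) |
|---|---|
| a | 45–49 |
| b | 40 |
| c | 44 |
| d | 38 |

- **Screw a:** it is the tightest, though still under the 55 N limit. I went back after the second round to check it had not relaxed, and that check turned it a further 0.04 rad. The wrist moment suggested about 43 N for it.
- **Screws b, c and d:** I did not feel these again after the lid had fully settled.

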